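# Hook the return spring on a belt tensioner and cap it

### The arm

A 6-joint arm with a two-finger parallel gripper is mounted at the origin on a cart in front of the work surface, level with it; the furniture and walls round the work are solid. World frame = base frame: x ahead of the robot, y to its left, z up, the work surface at z = 0. Lengths are in m, angles in rad, forces in N, time in s.
With the tool pointing down it reaches from about 0.375 to 0.9 m from the base axis. Payload 3.1 kg.
Tool frame: the origin (TCP) lies on the front face of the gripper's body, between the roots of the fingers; the fingertips stand 70 mm ahead of it and the grasp point (between the pads) lies 51 mm ahead of it; z points along the fingers, y is the line along which they close (so a half turn about z gives the same grasp; the last joint's range is limited). The gripper opens to 87 mm and grips with 3 to 60 N. Pads are 19 mm wide; open, the fingers measure 117 mm over their backs; the gripper's body (75 mm by 190 mm) begins 51 mm behind the grasp point.
Start: joints at [1.04, 0.527, 1.433, -0, 1.181, -0.178], TCP at [0.215, 0.587, 0.292] pointing down, gripper open.
Joint ranges: [-3.08, 3.08], [-0.75, 2.2], [0.22, 2.44], [-1.43, 4.57], [0, 2.65], [-2.85, 2.85]. Speed limits (rad/s): [2.79, 2.79, 3.14, 3.14, 3.14, 3.14].

### API

Orientations are given as a rotation vector (axis times angle).
In Python, from cell import observe, get_image, get_calibration, finish_job gives the robot as it stands.
- The arm moves only by the tool apply_moves, never from a script. Its argument "series" is a list of rows, each a list of 3 entries, a list of its own where there are three numbers: the shift along the tool's x, y, z in cm, then the turn, a rotation vector about the tool's x, y, z in rad, then the opening, from 0 (shut) to 1 (fully open). A call has 1 to 5 rows; each row shifts and turns the commanded pose from where the row before left it, along the tool's axes as they then stand; what a row does not reach is not made up. A row lasts 1/12 s, in which the tool goes at most 41.7 mm and 7.16 degrees, less where a joint would pass 70% of its speed; a pose out of reach is approached as far as the arm can. A call with a gripper value outside its range is refused whole. The fingers move at their own pace and stop on an object; "force" is the grip in N (left out, the last holds). Time passes only in rows, so rows that do not move let the fingers close. It gives the time, the measured TCP pose, the force, the opening and the grip force at its end, in the units of the state.
- observe(): the state, without advancing time (a new reading comes with each control period).
- get_image(name): name is "scene" or "side" or "wrist"; returns (picture, depth): 384x512x3 uint8, red, green, blue; 384x512 float32, m along the optical axis (not along the pixel's ray), 0 where there is no reading.
- get_calibration(name): a dict with "camera_matrix" (3x3 intrinsics, pixels), "R" (3x3) and "t" (3): a world point X has camera coordinates R X + t; the wrist camera has in their place "hand_eye" (4x4, takes a point from camera to tool coordinates, whose origin is the TCP and whose axes are the flange's). Camera axes: x right, y down, z forward; pixel columns grow to the right and rows downward; lengths in m; the calibration is good to about 2 mm. A picture is of the moment at which its call begins: read the wrist's pose just before it. get_calibration takes no time and is no camera call.
- finish_job(): hands the job in; it is judged then, once.
The state is a dict: "t": time; "joints": joint angles; "dq": joint speeds; "tau": joint torques, N m; "ee_pos": TCP position; "eef_rot": TCP orientation; "force": force on the tool from outside, world axes, zero at the start; "wrist_torque": the same for the moment, N m; "gripper_width": opening from 0.0 (shut) to 1.0 (fully open); "grip_force": force on a finger pad.
Only numpy, scipy, OpenCV 4.12 (cv2) and the standard library are available. Lean on these libraries where they do the work, as an engineer would, in place of code of your own. Each camera call takes 0.05 s, during which the arm holds its last target. There are 200 camera calls.

### The job

Put the belt tensioner on the tilted plate back together: thread the coil spring, leg end first, down over the slanting post, twisting it a little if the leg catches on the cup's rim, until the leg drops through the slot; then turn the spring clockwise, seen from above, until the leg stops under the lip of the cup. Slip the blue cap over the end of the post so that it sits flush on the spring, and let go; leave the tools and the oil bottle lying round about where they are.

Things in the scene. Friction and masses are not known exactly. Their poses are not given: they have to be found in the camera images.
- seat (a point): Centre of the flat seat floor in the tensioner's cup, an aluminium casting on a dark tilted plate fixed to the bench. +z runs up along the steel post, which leans 28 degrees from vertical to the robot's left (+y world, within 25 degrees); -x points roughly towards the robot, to the slot in the cup. From here up the post is 28 mm thick to 51 mm, a cone to 60 mm, then a 14 mm thick spigot to 95 mm.
- slot (a point): Where the leg's tip is when the spring has just dropped home through the slot: 36 mm from the post's axis along -x of seat, 2 mm above the seat floor; same axes. The cup wall round the post is 49 mm inside, 60 mm outside diameter and 11 mm high over the seat floor; the slot at -x is 10 mm wide, open at the top. The square flange lies 3 mm below the floor, screw heads up to 4 mm above.
- spring_center (a point): Centre of the steel coil spring standing upright on the bench, half-way up: wire 4 mm, outside 40, inside 32, length 66 mm, 0.12 kg, too stiff to give by hand. +z points from its leg end (below) to its plain end, along the coil's axis; its leg points along -x. It can be gripped across the coils from any side. Home, this point is 33 mm along +z of seat.
- spring_leg (a point): Tip of the spring's leg: the lowest coil's end bent straight outward along the spring's -x, 4 mm thick, tip 36 mm from the coil's axis and 2 mm above the spring's lower end; same axes as spring_center.
- cap_center (a point): Centre, half-way up, of the blue retaining cap: a knurled collar, diameter 42, height 28, with an 18 mm bore right through, 0.08 kg, lying flat on the bench, +z along the bore; either way up is good. Seated flush on the spring, this point is 80 mm along +z of seat and the spigot's end stands 1 mm above the cap's top.
- oil_bottle: Red oil bottle with a white top, 57 mm diameter, 170 mm high, upright; origin at the centre of its underside. Bystander.
- pliers: Blue-handled pliers, 159 x 58 x 15 mm, lying flat; origin under the middle. Bystander.
- wrench: Steel spanner, 182 x 28 x 6 mm, lying flat; origin under the middle. Bystander.
- tape_measure: Yellow tape measure, 37 x 70 x 64 mm; origin at the centre of its underside. Bystander.
- post_end (a point): Chamfered upper end of the post's spigot, on its axis, 95 mm along +z from seat; same axes as seat. The chamfer narrows the end to 10 mm.
- spring: The same coil spring; origin at the centre of its lower end, axes as spring_center.
- cap: The same blue cap; origin at the centre of its underside, axes as cap_center.
- hook (a point): Where the leg's tip must end: 36 mm from the post's axis, 2 mm above the seat floor, 28 degrees clockwise (seen down the post, towards +y of seat) from slot, hard against the pocket's end. On this side of the slot the cup wall is only a lip with a pocket below it: underside 6.5 mm, top 11 mm over the seat floor, pocket ending 32 degrees from the slot's middle. Axes as seat.
Mind the look-alikes: they are no part of the job. Of the things that look like the cap, the smallest one is meant.

How it is judged:
On the way:
1. the spring is over the post, fully home, its leg turned under the lip (z of spring_center in the frame of seat below 0.0355 m and distance between spring_leg and hook below 0.008 m and angle between the z axis of spring_center and the z axis of seat, either way round below 0.1 rad), for 0.2 s.
At the end, for the whole second after the job is handed in: Spring within 2.5 mm of fully home on the post, leg tip within 8 mm of its place under the lip, axis within 0.1 rad of the post; cap on the spigot within 3 mm of flush on the spring, within 5 mm of the axis and 0.1 rad of square; both at rest and released (all of step 1 and z of spring_center in the frame of seat above 0.0305 m and z of cap_center in the frame of seat between 0.077 and 0.083 m and x of cap_center in the frame of seat between -0.005 and 0.005 m and y of cap_center in the frame of seat between -0.005 and 0.005 m and angle between the z axis of cap_center and the z axis of seat, either way round below 0.1 rad and linear speed of each of spring, cap below 0.02 m/s); the robot touches nothing.
It fails at once if the oil bottle is shifted by more than 30 mm or tipped (distance of oil_bottle from where it was at the start of the episode above 0.03 m or angle between oil_bottle's own z axis and vertical above 0.4 rad).
It fails at once if the pliers, the spanner or the tape measure are shifted by more than 30 mm (distance of any of pliers, wrench, tape_measure from where it was at the start of the episode above 0.03 m).
It also fails if it takes over 67 s, if anything falls off the work surface, if the arm or the gripper's body presses on something with over 40 N, if the wrist force passes 120 N, or if a joint passes its speed limit or range.

## Working session

There is one attempt and no reset: what is moved stays moved. The work goes in short steps, Python scripts to look and compute and a tool call to move; the robot and the scene stay as the last step left them, time stands still between calls to the robot, and variables do not carry over. Pictures are saved under pics/ and viewed, at most 10 in all, crops included, and the job is handed in when it is done.

Besides the shell and the picture viewer there is one more tool, called after "Request:" in YAML: its name, and indented under it one key for each argument. apply_moves: Moves the arm, as the interface text tells. Its arguments: {"type":"object","properties":{"series":{"type":"array","items":{"type":"array"}},"force":{"type":"number"}},"required":["series"]}

```bash
mkdir -p pics; ls; cat > h.py <<'E'
import numpy as np, cv2, sys
from cell import observe, get_image, get_calibration, finish_job
from scipy.spatial.transform import Rotation as Ro
def cam(name):
    s=observe(); im,d=get_image(name); c=get_calibration(name); K=np.array(c["camera_matrix"])
    if name=="wrist":
        T=np.eye(4);T[:3,:3]=Ro.from_rotvec(s["eef_rot"]).as_matrix();T[:3,3]=s["ee_pos"]
        M=T@np.array(c["hand_eye"]); Rcw,o=M[:3,:3],M[:3,3]
    else:
        R=np.array(c["R"]);Rcw=R.T;o=-R.T@np.array(c["t"])
    return im,d,K,Rcw,o
def cloud(d,K,R,o):
    v,u=np.indices(d.shape); P=np.stack([(u-K[0,2])/K[0,0]*d,(v-K[1,2])/K[1,1]*d,d],-1)@R.T+o
    P[d<=0]=np.nan; return P
def proj(X,K,R,o):
    c=(np.asarray(X)-o)@R; return c[...,:2]/c[...,2:]*[K[0,0],K[1,1]]+[K[0,2],K[1,2]]
def ray(uv,z,K,R,o):
    r=R@np.array([(uv[0]-K[0,2])/K[0,0],(uv[1]-K[1,2])/K[1,1],1]); return o+r*(z-o[2])/r[2]
E
python3 - <<'E'
from h import *
for n in("scene","side"):
    a=cam(n); np.savez(n,im=a[0],d=a[1],K=a[2],R=a[3],o=a[4]); print(n,a[4],a[3][:,2],a[2][0,0])
    cv2.imwrite(f"pics/{n}.png",cv2.resize(a[0][...,::-1],(800,600)))
print(observe())
E
```

```text
pics
scene [-0.0710716  -0.56642167  0.74220758] [ 0.56983717  0.58053661 -0.58160368] 386.2352734038931
side [0.00857598 1.4913448  0.84784403] [ 0.3130079  -0.84442913 -0.43470163] 479.98206830705635
{'t': 0.1, 'joints': array([ 1.04049123e+00,  5.28371704e-01,  1.43377805e+00, -7.99914224e-06,
        1.18140311e+00, -1.78491241e-01]), 'dq': array([-0.00031148, -0.00220224, -0.00475745,  0.000118  ,  0.00067071,
        0.00153006]), 'tau': array([ 1.41068494e-04, -4.40986991e+01, -1.77151108e+01,  6.35412242e-02,
        5.33752958e-02, -5.24390839e-05]), 'ee_pos': array([0.21507303, 0.58626656, 0.29136904]), 'eef_rot': array([-5.49659534e-01, -3.09244893e+00,  2.89116417e-03]), 'force': array([ 0.03247329, -0.10787694, -0.23098455]), 'wrist_torque': array([ 0.03393845,  0.00087988, -0.03956479]), 'grip_force': 0.0, 'gripper_width': 0.9966725937085433}
```

View pics/scene.png

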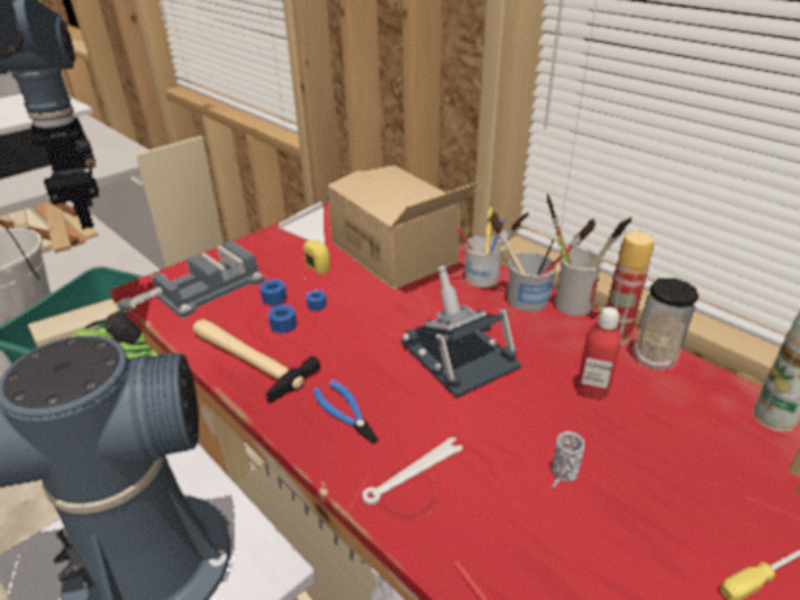

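View pics/side.png

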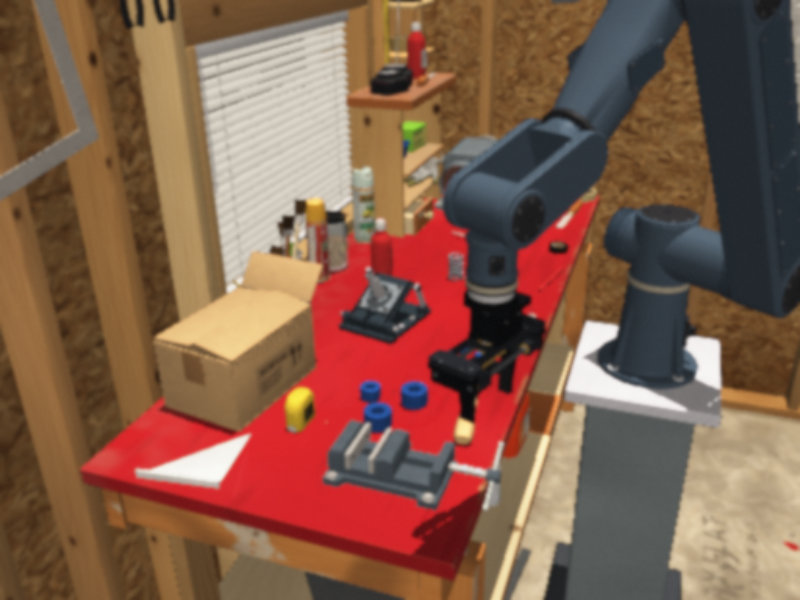

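The scene view (800-wide) shows the spring at (568,455) with its leg tip near (555,485). The three blue collars are at (273,291), (283,318) and the smallest at (316,299). The post runs from the cup at about (455,318) to its end at (442,268). In the side view the smallest cap is at (370,390) and the cup at (380,292).

```bash
cat >> h.py <<'E'
def load(n):
    z=np.load(n+".npz"); return z["im"],z["d"],z["K"],z["R"],z["o"]
def blobs(mask,P,minn=25):
    n,l,st,c=cv2.connectedComponentsWithStats(mask.astype(np.uint8))
    for i in range(1,n):
        if st[i,4]>=minn:
            q=P[l==i];q=q[~np.isnan(q[:,0])]
            if len(q): print(c[i].round(),st[i,4],"min",q.min(0).round(3),"max",q.max(0).round(3),"med",np.median(q,0).round(3))
E
python3 - <<'E'
from h import *
for n in("scene","side"):
    im,d,K,R,o=load(n);P=cloud(d,K,R,o);hsv=cv2.cvtColor(im,cv2.COLOR_RGB2HSV)
    print(n);blobs((hsv[...,0]>100)&(hsv[...,0]<125)&(hsv[...,1]>150)&(P[...,2]<0.06)&(P[...,2]>-.02),P)
im,d,K,R,o=load("scene");P=cloud(d,K,R,o);hsv=cv2.cvtColor(im,cv2.COLOR_RGB2HSV)
grey=(hsv[...,1]<90)&(P[...,2]>0.004)&(P[...,2]<.3)
print("grey")
v,u=np.indices(d.shape)
for nm,(a,b,c,e) in dict(spring=(345,378,272,314),tens=(250,340,165,255),wrench=(228,300,275,325)).items():
    print(nm);blobs(grey&(u>a)&(u<b)&(v>c)&(v<e),P,40)
for nm,uv in dict(postend=(283,171),cup=(291,204),leg=(355,310),hammer=(190,243),boxcorner=(253,180),bottle=(381,230),pens=(309,170),taper=(203,165)).items():
    print(nm,P[uv[1],uv[0]].round(3))
E
```

```text
scene
[174. 187.] 78 min [0.438 0.364 0.009] max [0.482 0.413 0.036] med [0.459 0.383 0.028]
[202. 193.] 50 min [0.494 0.288 0.007] max [0.53  0.324 0.028] med [0.508 0.301 0.019]
[180. 206.] 79 min [0.398 0.274 0.008] max [0.44  0.323 0.036] med [0.409 0.285 0.024]
[209. 260.] 40 min [0.336 0.013 0.005] max [0.351 0.096 0.014] med [0.341 0.055 0.011]
side
[237. 250.] 98 min [0.498 0.3   0.004] max [0.531 0.342 0.03 ] med [0.513 0.327 0.022]
[265. 253.] 185 min [0.402 0.285 0.007] max [0.445 0.338 0.039] med [0.422 0.323 0.029]
[242. 266.] 194 min [0.442 0.378 0.008] max [0.488 0.431 0.039] med [0.463 0.412 0.032]
grey
spring
[363. 292.] 451 min [ 0.487 -0.322  0.004] max [ 0.536 -0.284  0.067] med [ 0.506 -0.304  0.043]
tens
[309. 173.] 336 min [0.804 0.093 0.004] max [0.861 0.161 0.073] med [0.816 0.111 0.038]
[332. 180.] 384 min [ 0.798 -0.019  0.004] max [0.93  0.128 0.091] med [0.809 0.02  0.056]
[295. 220.] 2813 min [ 0.515 -0.113  0.004] max [0.818 0.227 0.165] med [ 0.591 -0.03   0.016]
wrench
[276. 293.] 110 min [ 0.334 -0.162  0.004] max [ 0.437 -0.133  0.007] med [ 0.392 -0.143  0.005]
postend [0.618 0.051 0.165]
cup [ 0.593 -0.006  0.092]
leg [ 0.484 -0.307  0.001]
hammer [0.336 0.13  0.024]
boxcorner [0.681 0.244 0.016]
bottle [ 0.675 -0.242  0.09 ]
pens [0.816 0.111 0.054]
taper [0.597 0.408 0.042]
```

```bash
cat >> h.py <<'E'
def plan(pos,R,w,vmax=4.0,amax=0.12,n=None):
    "rows (tool axes) from measured pose to pos,R: screw-free: even slices"
    s=observe();p=np.array(s["ee_pos"]);R0=Ro.from_rotvec(s["eef_rot"]);R=Ro.from_matrix(R) if not isinstance(R,Ro) else R
    dr=(R0.inv()*R).as_rotvec();dp=np.array(pos)-p
    n=n or int(max(1,np.ceil(max(np.linalg.norm(dp)*100/vmax,np.linalg.norm(dr)/amax))))
    print("n",n,"turn/row",(dr/n).round(3))
    for i in range(n):
        Ri=R0*Ro.from_rotvec(dr*i/n)
        print([[float(x) for x in (Ri.inv().apply(dp/n)*100).round(2)],[float(x) for x in (dr/n).round(3)],w])
E
python3 - <<'E'
from h import *
print(np.array(get_calibration("wrist")["hand_eye"]).round(3),get_calibration("wrist")["camera_matrix"][0])
R=Ro.from_rotvec(observe()["eef_rot"]); print(R.as_matrix().round(3))
# yaw so tool y ->+y
T=Ro.from_matrix(np.array([[-1,0,0],[0,1,0],[0,0,-1.]]))
plan([.49,.02,.44],T,1)
E
```

```text
[[ 0.001 -0.967 -0.254  0.069]
 [ 1.     0.001 -0.001 -0.   ]
 [ 0.001 -0.254  0.967 -0.091]
 [ 0.     0.     0.     1.   ]] [295.32147345   0.         251.92800985]
[[-0.939  0.345 -0.001]
 [ 0.345  0.939 -0.002]
 [ 0.    -0.002 -1.   ]]
n 17 turn/row [-0.    -0.    -0.021]
[[-2.67, -2.57, -0.87], [-0.0, -0.0, -0.021], 1]
[[-2.61, -2.63, -0.87], [-0.0, -0.0, -0.021], 1]
[[-2.56, -2.68, -0.87], [-0.0, -0.0, -0.021], 1]
[[-2.5, -2.73, -0.87], [-0.0, -0.0, -0.021], 1]
[[-2.44, -2.78, -0.87], [-0.0, -0.0, -0.021], 1]
[[-2.39, -2.83, -0.87], [-0.0, -0.0, -0.021], 1]
[[-2.33, -2.88, -0.87], [-0.0, -0.0, -0.021], 1]
[[-2.27, -2.93, -0.87], [-0.0, -0.0, -0.021], 1]
[[-2.21, -2.97, -0.87], [-0.0, -0.0, -0.021], 1]
[[-2.14, -3.02, -0.87], [-0.0, -0.0, -0.021], 1]
[[-2.08, -3.06, -0.87], [-0.0, -0.0, -0.021], 1]
[[-2.02, -3.11, -0.87], [-0.0, -0.0, -0.021], 1]
[[-1.95, -3.15, -0.87], [-0.0, -0.0, -0.021], 1]
[[-1.89, -3.19, -0.87], [-0.0, -0.0, -0.021], 1]
[[-1.82, -3.22, -0.87], [-0.0, -0.0, -0.021], 1]
[[-1.75, -3.26, -0.87], [-0.0, -0.0, -0.021], 1]
[[-1.69, -3.3, -0.87], [-0.0, -0.0, -0.021], 1]
```

Request:
apply_moves:
  series:
    - [[-2.7, -2.5, -1.5], [0, 0, -0.021], 1]
    - [[-2.6, -2.6, -1.5], [0, 0, -0.021], 1]
    - [[-2.6, -2.7, -1.5], [0, 0, -0.021], 1]
    - [[-2.5, -2.7, -1.0], [0, 0, -0.021], 1]
    - [[-2.4, -2.8, -1.0], [0, 0, -0.021], 1]

```text
t: 0.52
ee_pos: [0.2971, 0.4194, 0.3576]
eef_rot: [0.384, 3.118, -0.0]
force: [0.4, -0.0, 0.3]
gripper_width: 0.997
grip_force: 0.0
```

Request:
apply_moves:
  series:
    - [[-2.4, -2.8, -0.9], [0, 0, -0.021], 1]
    - [[-2.3, -2.9, -0.9], [0, 0, -0.021], 1]
    - [[-2.3, -2.9, -0.9], [0, 0, -0.021], 1]
    - [[-2.2, -3.0, -0.9], [0, 0, -0.021], 1]
    - [[-2.1, -3.0, -0.9], [0, 0, -0.021], 1]

```text
t: 0.93
ee_pos: [0.3778, 0.2531, 0.4024]
eef_rot: [-0.221, -3.133, 0.0]
force: [0.3, -0.0, -0.2]
gripper_width: 1.003
grip_force: 0.0
```

Request:
apply_moves:
  series:
    - [[-2.1, -3.0, -0.9], [0, 0, -0.021], 1]
    - [[-2.0, -3.1, -0.9], [0, 0, -0.021], 1]
    - [[-2.0, -3.1, -0.9], [0, 0, -0.021], 1]
    - [[-1.9, -3.2, 0], [0, 0, -0.021], 1]
    - [[-1.8, -3.2, 0], [0, 0, -0.021], 1]

```text
t: 1.35
ee_pos: [0.4603, 0.088, 0.4298]
eef_rot: [0.056, 3.14, 0.0]
force: [-0.2, 0.4, -0.5]
gripper_width: 1.0
grip_force: 0.0
```

Request:
apply_moves:
  series:
    - [[-1.8, -3.3, 0], [0, 0, -0.021], 1]
    - [[-1.7, -3.3, 0], [0, 0, -0.021], 1]
    - [[0, 0, 0], [0, 0, 0], 1]
    - [[0, 0, 0], [0, 0, 0], 1]

```text
t: 1.68
ee_pos: [0.4935, 0.0212, 0.4285]
eef_rot: [0.002, -3.14, -0.001]
force: [-0.5, 0.3, -0.6]
gripper_width: 0.997
grip_force: 0.0
```

```bash
python3 - <<'E'
from h import *
a=cam("wrist");np.savez("w1",im=a[0],d=a[1],K=a[2],R=a[3],o=a[4])
cv2.imwrite("pics/w1.png",cv2.resize(a[0][...,::-1],(800,600)))
s=observe();print(s["t"],s["joints"].round(2),s["ee_pos"])
E
```

```text
1.7333 [-0.18  0.2   1.56  0.    1.38 -1.76] [0.49270252 0.02251952 0.42858128]
```

View pics/w1.png

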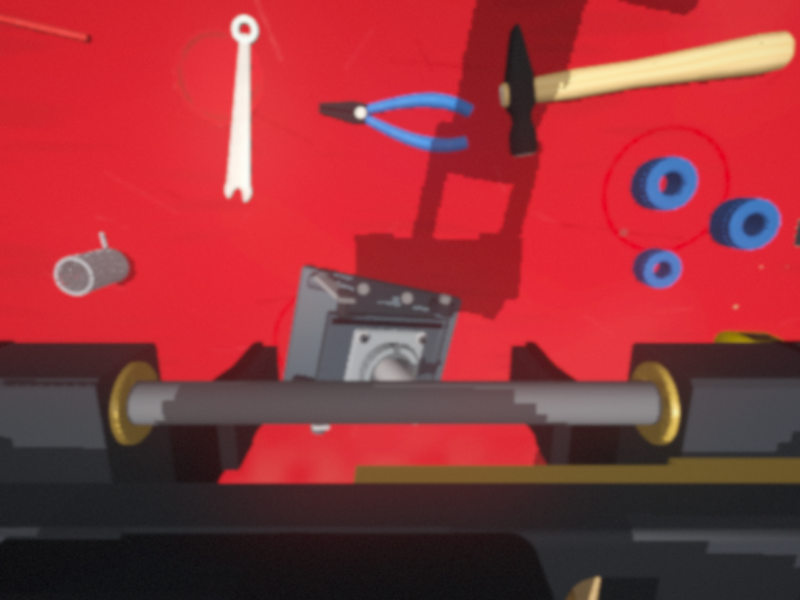

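The wrist view shows the tensioner's cup at (390,365), half hidden by the gripper bar, the spring at (90,270) with its leg tip at (103,237), and the small cap at (658,268). I'll move forward 11 cm so the cup clears the bar.

Request:
apply_moves:
  series:
    - [[-3.0, 1.0, 0], [0, 0, 0], 1]
    - [[-4.0, 1.0, 0.5], [0, 0, 0], 1]
    - [[-4.0, 1.0, 0.5], [0, 0, 0], 1]
    - [[0, 0, 0], [0, 0, 0], 1]
    - [[0, 0, 0], [0, 0, 0], 1]

```text
t: 2.15
ee_pos: [0.6031, 0.0556, 0.4171]
eef_rot: [0.013, -3.137, -0.001]
force: [0.2, 0.3, 0.5]
gripper_width: 1.005
grip_force: 0.0
```

```bash
python3 - <<'E'
from h import *
a=cam("wrist");np.savez("w2",im=a[0],d=a[1],K=a[2],R=a[3],o=a[4])
s=observe();print(s["t"],s["joints"].round(2),s["ee_pos"])
im,d,K,R,o=a;c=proj([.605,.02,.1],K,R,o);print(c)
x,y=int(c[0]),int(c[1]);x0,y0=max(0,x-80),max(0,y-60)
print(x0,y0);cv2.imwrite("pics/w2.png",cv2.resize(im[y0:y0+120,x0:x0+160,::-1],(800,600),interpolation=cv2.INTER_CUBIC))
P=cloud(d,K,R,o)
# flange plane: RANSAC
q=P[y0:y0+120,x0:x0+160].reshape(-1,3);q=q[~np.isnan(q[:,0])];q=q[(q[:,2]>.02)&(q[:,2]<.14)];rng=np.random.default_rng(0)
for k in range(3):
    best=None
    for _ in range(800):
        t=q[rng.choice(len(q),3,False)];n=np.cross(t[1]-t[0],t[2]-t[0]);l=np.linalg.norm(n)
        if l<1e-5: continue
        n/=l;n*=np.sign(n[2]);m=abs((q-t[0])@n)<.0012
        if abs(n[2]-.883)<.06 and (best is None or m.sum()>best.sum()): best=m
    c=q[best].mean(0);n=np.linalg.svd(q[best]-c)[2][2];n*=np.sign(n[2]);print(best.sum(),c.round(4),n.round(3),np.degrees(np.arccos(n[2])),np.degrees(np.arctan2(n[0],n[1])))
    q=q[~best]
E
```

```text
2.2 [-0.09  0.39  1.32  0.    1.44 -1.67] [0.60195284 0.05523133 0.41803652]
[226.57096505 168.73162314]
146 108
2741 [6.034e-01 3.000e-04 7.300e-02] [0.098 0.458 0.883] 27.933662260922123 12.050747838614184
963 [0.6043 0.0027 0.0807] [0.097 0.457 0.884] 27.856351253671043 11.922298118175545
400 [0.6122 0.0021 0.069 ] [0.095 0.464 0.881] 28.261279911095208 11.599937348446245
```

View pics/w2.png

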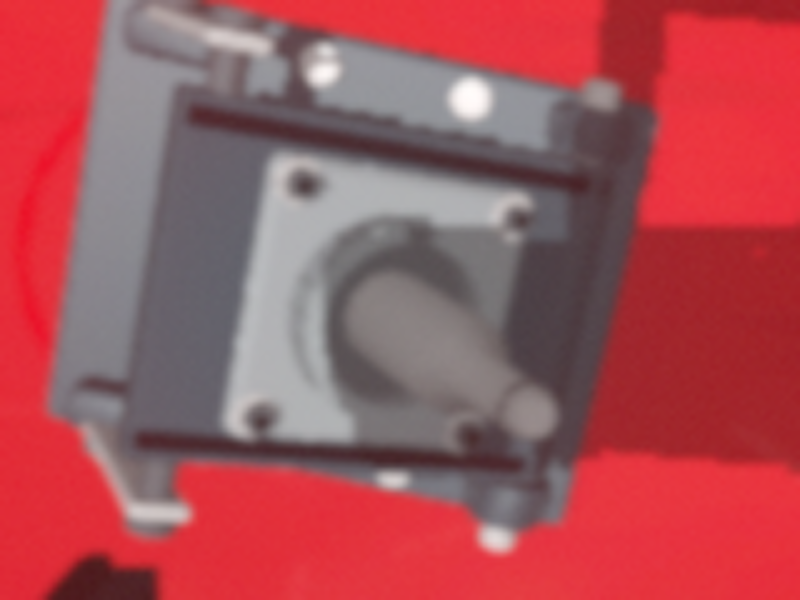

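The crop shows the square flange with screws at (305,180), (515,215), (262,415) and (470,435). The cup centre is near (385,315), and the post runs to its end at (528,410). The slot should lie near the top of the ring, about (420,230).

```bash
python3 - <<'E'
from h import *
from scipy.optimize import least_squares
im,d,K,R,o=load("w2");P=cloud(d,K,R,o)
q=P[95:240,140:310].reshape(-1,3);q=q[~np.isnan(q[:,0])]
n=np.array([.097,.458,.884]);n/=np.linalg.norm(n)
h=(q-[.6034,.0003,.073])@n
print(np.histogram(h[(h>-.03)&(h<.11)],bins=70,range=(-.03,.11))[0])
ex=np.cross([0,1,0],n);ex/=np.linalg.norm(ex)
# seat guess azimuth: y along downhill-lean dir
ey=n*0+np.array([0,0,1.]);l=np.array([n[0],n[1],0]);ey=l-n*(l@n);ey/=np.linalg.norm(ey);ex=np.cross(ey,n)
print("ex",ex,"ey",ey)
u=(q-[.6034,.0003,.073])@np.c_[ex,ey]
m=(h>.022)&(h<.052)
f=lambda p:(np.hypot(u[m,0]-p[0],u[m,1]-p[1])-.014)
r=least_squares(f,[0,0],loss="soft_l1",f_scale=.001);print("post",r.x,np.sqrt(np.mean(r.fun**2)),m.sum())
m2=(h>.066)&(h<.12)
f2=lambda p:(np.hypot(u[m2,0]-p[0],u[m2,1]-p[1])-.007)
r2=least_squares(f2,[0,0],loss="soft_l1",f_scale=.001);print("spigot",r2.x,np.sqrt(np.mean(r2.fun**2)),m2.sum(),"hmax",np.percentile(h[m2],[50,90,98,100]))
# polar unrolling
uc=u-r.x;rr=np.hypot(*uc.T);an=np.degrees(np.arctan2(uc[:,1],-uc[:,0])) # 0 at -x, + toward +y
for a in range(-180,180,10):
    k=(abs(an-a-5)<5)&(rr>.0255)&(rr<.029); k2=(abs(an-a-5)<5)&(rr>.016)&(rr<.023)
    print(a+5,k.sum(),np.percentile(h[k]*1000,[10,50,90]).round(1) if k.any() else "", np.percentile(h[k2]*1000,[10,50]).round(1) if k2.any() else "")
E
```

```text
[ 176  197  321  386  359  463  610  547  378  413  393  421  455  496
 1901 1873  352  280  833  738  434  215  197  107   87  212  171   12
   12   15    8   14   15   10   10   22    9   14   13   12   20   10
   16   11   17   21   49   50   44   39   15    6    9    7   10    9
    8   10    7   13    8    8   12    8   11   13   20   42   16    1]
ex [ 0.97829977 -0.20719449  0.        ] ey [ 0.18310236  0.86454514 -0.46801199]
post [0.00620475 0.01001983] 0.033233352817309554 357
spigot [0.00198728 0.00107245] 0.0036327637728949254 316 hmax [0.08649386 0.10572661 0.10661884 0.10815428]
-175 7 [21.9 22.7 23.3] [ 9.6 10.6]
-165 7 [21.4 21.9 22.3] [10.3 11.1]
-155 7 [21.1 21.7 22.7] [10.2 10.4]
-145 6 [20.6 22.  22.4] [10.3 11.3]
-135 9 [21.  21.9 22.9] [ 9.8 11.1]
-125 7 [20.9 22.2 22.5] [10.1 11.2]
-115 6 [21.4 22.  22.1] [10.  10.7]
-105 9 [21.3 22.3 22.7] [ 9.5 10.6]
-95 6 [21.  21.6 22.6] [10.4 11.1]
-85 8 [21.8 22.2 22.6] [10.7 10.8]
-75 6 [21.  21.6 22.6] [10.3 10.7]
-65 9 [21.1 22.  22.7] [10.8 11. ]
-55 8 [21.5 22.4 23. ] [10.2 11.1]
-45 8 [21.6 22.2 22.9] [10.4 11.6]
-35 9 [21.9 22.7 23. ] [ 9.5 10.9]
-25 7 [21.7 22.  22.8] [10.1 11.2]
-15 6 [21.1 21.7 22.4] [10.6 11.2]
-5 1 [9.9 9.9 9.9] [9.5 9.9]
5 7 [10.3 10.5 11.2] [10.3 11. ]
15 14 [10.7 19.4 22.4] [10.3 10.6]
25 6 [20.8 21.6 22.4] [10.3 11.1]
35 6 [21.2 21.7 22.3] [ 9.6 10.8]
45 8 [21.  21.8 22.5] [ 9.9 11. ]
55 5 [20.8 21.9 22.5] [10.1 10.6]
65 7 [20.9 21.8 22.9] [9.7 9.9]
75 6 [21.1 22.  22.6] [12.1 12.1]
85 1 [22.8 22.8 22.8] 
95 0  
105 0  
115 0  
125 0  
135 0  
145 0  
155 6 [20.8 21.7 21.9] 
165 7 [21.1 21.9 22.6] [10.5 10.6]
175 6 [20.6 21.8 22.9] [ 9.7 10.5]
```

```bash
cat > seat0.py <<'E'
from h import *
from scipy.optimize import least_squares
im,d,K,R,o=load("w2");P=cloud(d,K,R,o)
q=P[95:240,140:310].reshape(-1,3);q=q[~np.isnan(q[:,0])]
n=np.array([.097,.458,.884]);n/=np.linalg.norm(n);c0=np.array([.6034,.0003,.073])
l=np.array([n[0],n[1],0]);ey=l-n*(l@n);ey/=np.linalg.norm(ey);ex=np.cross(ey,n)
h=(q-c0)@n;u=(q-c0)@np.c_[ex,ey]
for c in [(.0062,.01)]:
    c=np.array(c)
    for rad,a,b in((.014,.026,.059),(.007,.072,.103)):
        m=(h>a)&(h<b)&(np.hypot(*(u-c).T)<rad+.007)
        r=least_squares(lambda p:np.hypot(*(u[m]-p).T)-rad,c,loss="soft_l1",f_scale=.001);print(rad,r.x,m.sum(),abs(r.fun).mean())
m=(h>.1045)&(h<.109)&(np.hypot(*(u-c).T)<.015);print("end",u[m].mean(0),h[m].mean(),m.sum())
m=(h>.0205)&(h<.0235)&(np.hypot(*(u-c).T)<.032)&(np.hypot(*(u-c).T)>.0235)
r=least_squares(lambda p:np.maximum(0,abs(np.hypot(*(u[m]-p).T)-.02725)-.00275),c);print("rim",r.x,m.sum())
f=abs(h-.0107)<.002;k=f&(np.hypot(*(u-c).T)<.0245);print("floor",np.median(h[k]),"rim h",np.median(h[m]),"flange",np.median(h[(h>.005)&(h<.0092)]))
uc=u-c;rr=np.hypot(*uc.T);an=np.degrees(np.arctan2(uc[:,1],-uc[:,0]))
k=(abs(an)<32)&(rr>.025)&(rr<.0296)
for i in np.argsort(an[k]):print(round(an[k][i],1),round(rr[k][i]*1000,1),round(h[k][i]*1000,1),end=" | ")
E
python3 seat0.py
```

```text
0.014 [0.00609801 0.01049244] 218 0.00027904769856025065
0.007 [0.00613348 0.01061541] 147 0.00030967964668895406
end [0.0056805  0.00982816] 0.1057948426855875 55
rim [0.00595685 0.00990399] 314
floor 0.010896139460717762 rim h 0.02192563668325928 flange 0.007625046179893819
-31.3 27.5 22.8 | -30.0 28.6 22.2 | -28.5 25.1 21.6 | -27.8 26.6 22.0 | -26.9 28.0 21.8 | -25.3 26.4 22.7 | -24.2 29.3 23.1 | -23.8 27.4 21.5 | -21.4 25.7 21.8 | -21.2 28.8 22.8 | -21.1 27.2 22.1 | -18.0 25.4 21.7 | -17.1 26.6 21.0 | -17.0 28.1 21.3 | -16.5 29.4 21.0 | -14.6 28.1 22.1 | -14.4 26.6 21.7 | -13.8 29.3 21.2 | -12.0 26.7 22.7 | -11.4 29.4 21.9 | -11.2 27.9 21.7 | -1.3 28.4 9.9 | 1.3 28.7 10.5 | 1.8 27.3 10.7 | 2.9 25.9 10.4 | 3.9 29.1 11.0 | 5.2 27.6 10.5 | 6.5 26.2 10.2 | 6.7 29.5 11.2 | 8.1 28.1 10.8 | 8.2 26.8 11.8 | 8.5 25.4 12.5 | 10.7 25.4 17.9 | 11.0 27.3 19.4 | 11.2 28.6 18.1 | 11.5 28.5 10.5 | 11.6 28.0 21.8 | 12.2 26.7 22.4 | 12.3 27.2 11.0 | 12.3 26.0 19.4 | 12.9 29.2 19.2 | 13.3 25.4 22.6 | 13.5 29.1 11.5 | 13.5 25.8 11.0 | 13.8 28.5 22.5 | 14.8 27.8 11.4 | 15.4 27.2 22.3 | 17.3 26.5 10.5 | 17.8 26.0 21.6 | 17.8 29.2 21.4 | 19.0 27.9 21.7 | 21.3 28.6 22.2 | 21.5 26.7 20.9 | 22.4 25.4 21.8 | 22.6 27.4 22.7 | 23.9 29.4 22.4 | 25.5 25.0 23.5 | 26.5 28.3 21.6 | 26.7 26.4 20.7 | 28.3 27.2 21.7 | 28.8 29.2 21.9 | 30.9 26.1 21.4 | 30.9 28.1 21.8 |
```

The seat frame is solid: floor, rim and post-end heights match the spec to within 0.5 mm, and the slot lies at 0° in the lean-based frame. Next is the spring.

Request:
apply_moves:
  series:
    - [[0.8, -3.6, 0.5], [0, 0, 0], 1]
    - [[0.8, -3.6, 1.2], [0, 0, 0], 1]
    - [[0.8, -3.6, 1.2], [0, 0, 0], 1]
    - [[0.8, -3.6, 1.2], [0, 0, 0], 1]
    - [[0.8, -3.6, 1.2], [0, 0, 0], 1]

```text
t: 2.62
ee_pos: [0.5615, -0.1267, 0.3672]
eef_rot: [-0.01, 3.141, -0.0]
force: [0.7, 0.2, 0.3]
gripper_width: 1.003
grip_force: 0.0
```

Request:
apply_moves:
  series:
    - [[0.8, -3.6, 1.2], [0, 0, 0], 1]
    - [[0.8, -3.6, 1.2], [0, 0, 0], 1]
    - [[0.8, -3.6, 1.2], [0, 0, 0], 1]
    - [[0.8, -3.6, 1.2], [0, 0, 0], 1]
    - [[0.8, -3.4, 1.2], [0, 0, 0], 1]

```text
t: 3.03
ee_pos: [0.5229, -0.3053, 0.3074]
eef_rot: [-0.009, 3.141, -0.001]
force: [0.7, -0.9, -0.6]
gripper_width: 0.998
grip_force: 0.0
```

Request:
apply_moves:
  series:
    - [[0, 0, 0], [0, 0, 0], 0.75]
    - [[0, 0, 0], [0, 0, 0], 0.75]
    - [[0, 0, 0], [0, 0, 0], 0.75]

```text
t: 3.28
ee_pos: [0.5239, -0.3037, 0.3073]
eef_rot: [-0.008, 3.141, 0.001]
force: [-0.1, 0.8, -0.4]
gripper_width: 0.853
grip_force: 0.0
```

```bash
python3 - <<'E'
from h import *
a=cam("wrist");np.savez("w3",im=a[0],d=a[1],K=a[2],R=a[3],o=a[4])
s=observe();print(s["t"],s["joints"].round(2),s["ee_pos"])
im,d,K,R,o=a;c=proj([.512,-.302,.04],K,R,o);print(c)
x0,y0=max(0,int(c[0])-80),max(0,int(c[1])-60)
print(x0,y0);cv2.imwrite("pics/w3.png",cv2.resize(im[y0:y0+120,x0:x0+160,::-1],(800,600),interpolation=cv2.INTER_CUBIC))
P=cloud(d,K,R,o)
q=P.reshape(-1,3);q=q[~np.isnan(q[:,0])]
t=q[(abs(q[:,2]-.065)<.006)&(np.hypot(q[:,0]-.512,q[:,1]+.302)<.04)]
print("top",len(t),t.mean(0),t.min(0),t.max(0))
(cx,cy),rad=cv2.minEnclosingCircle((t[:,:2]*1000).astype(np.float32));print("circle",cx,cy,rad)
r=np.hypot(t[:,0]-cx/1e3,t[:,1]-cy/1e3);print(np.percentile(r,[5,50,95]))
g=q[(q[:,2]>.001)&(q[:,2]<.012)&(np.hypot(q[:,0]-cx/1e3,q[:,1]-cy/1e3)<.045)&(np.hypot(q[:,0]-cx/1e3,q[:,1]-cy/1e3)>.022)]
print("leg?",len(g));print((g*1000).round(1)[:60].tolist())
E
```

```text
3.3333 [-0.71  0.48  1.47  0.    1.19 -2.29] [ 0.52439414 -0.30329394  0.3074739 ]
[253.56129303 163.88213701]
173 103
top 335 [ 0.51612523 -0.30223535  0.06343885] [ 0.49688808 -0.32119929  0.05910453] [ 0.53562199 -0.28295607  0.06613229]
circle 516.7026977539062 -301.9288024902344 19.86056137084961
[0.01613529 0.01791152 0.01971309]
leg? 29
[[479.8, -306.7, 1.3], [481.0, -308.1, 2.0], [481.1, -306.7, 1.3], [481.1, -305.4, 1.3], [482.4, -308.1, 1.7], [482.3, -306.7, 1.8], [482.3, -305.4, 1.8], [483.7, -308.1, 1.8], [483.7, -306.7, 1.6], [483.6, -305.4, 2.0], [485.0, -308.0, 1.7], [484.9, -306.7, 3.1], [486.2, -308.0, 2.1], [486.2, -306.7, 3.3], [487.6, -306.7, 2.1], [488.7, -306.7, 3.7], [488.9, -305.4, 1.5], [488.9, -304.1, 1.6], [490.1, -306.7, 2.6], [490.1, -305.4, 3.2], [490.3, -304.0, 1.1], [491.5, -306.7, 2.0], [491.6, -305.4, 1.2], [491.5, -304.0, 1.4], [492.9, -306.7, 1.1], [492.8, -305.4, 1.7], [492.8, -304.0, 1.7], [494.2, -306.7, 1.1], [494.2, -305.4, 1.5]]
```

View pics/w3.png

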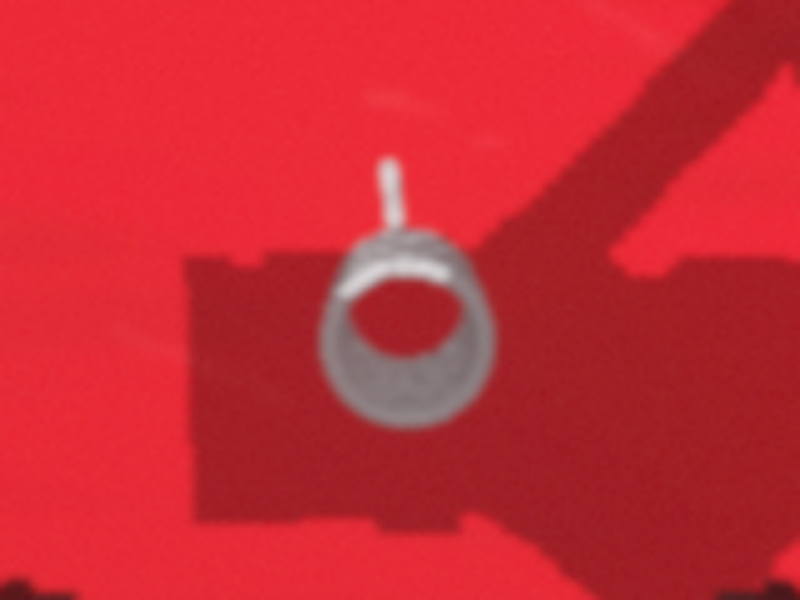

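The spring's ring centre is (405,340) in the crop and the leg tip is at (388,160). In world coordinates the axis is at (0.5167,-0.302) and the leg points at 188°. The radii and heights match the spec, so I'll grasp it.

Request:
apply_moves:
  series:
    - [[0.7, 0.1, 3.8], [0, 0, 0], 0.72]
    - [[0, 0, 4.0], [0, 0, 0], 0.72]
    - [[0, 0, 3.5], [0, 0, 0], 0.72]
    - [[0, 0, 3.0], [0, 0, 0], 0.72]
    - [[0, 0, 2.0], [0, 0, 0], 0.72]

```text
t: 3.75
ee_pos: [0.5173, -0.301, 0.1415]
eef_rot: [0.012, -3.139, -0.003]
force: [-0.1, 0.5, -0.0]
gripper_width: 0.725
grip_force: 0.0
```

Request:
apply_moves:
  series:
    - [[0, 0, 1.5], [0, 0, 0], 0.72]
    - [[0, 0, 1.2], [0, 0, 0], 0.72]
    - [[0, 0, 0.8], [0, 0, 0], 0.72]
    - [[0, 0, 0], [0, 0, 0], 0.72]

```text
t: 4.08
ee_pos: [0.5177, -0.3026, 0.1075]
eef_rot: [0.011, -3.14, -0.002]
force: [0.5, -0.1, -0.3]
gripper_width: 0.715
grip_force: 0.0
```

```bash
python3 - <<'E'
from h import *
plan([.5167,-.302,.107],Ro.from_matrix(np.array([[-1,0,0],[0,1,0],[0,0,-1.]])),.72)
E
```

```text
n 1 turn/row [ 0.001 -0.001  0.007]
[[0.1, 0.06, 0.05], [0.001, -0.001, 0.007], 0.72]
```

Request:
apply_moves:
  series:
    - [[0.1, 0, 0], [0, 0, 0], 0.3]
    - [[0, 0, 0], [0, 0, 0], 0.3]
    - [[0, 0, 0], [0, 0, 0], 0.3]
    - [[0, 0, 0], [0, 0, 0], 0.3]
    - [[0, 0, 0], [0, 0, 0], 0.3]
  force: 40

```text
t: 4.5
ee_pos: [0.5169, -0.3038, 0.1091]
eef_rot: [-0.007, 3.141, 0.0]
force: [-0.4, 1.3, 3.7]
gripper_width: 0.438
grip_force: 39.8
```

Request:
apply_moves:
  series:
    - [[0, 0, 0], [0, 0, 0], 0.3]
    - [[0, 0, 0], [0, 0, 0], 0.3]
    - [[0, 0, -1.5], [0, 0, 0], 0.3]
    - [[0, 0, -3], [0, 0, 0], 0.3]
    - [[0, 0, -3], [0, 0, 0], 0.3]

```text
t: 4.92
ee_pos: [0.5157, -0.3035, 0.1824]
eef_rot: [0.008, -3.138, -0.004]
force: [-0.2, -1.0, -1.4]
gripper_width: 0.437
grip_force: 39.7
```

Request:
apply_moves:
  series:
    - [[0, 0, -4], [0, 0, 0], 0.3]
    - [[0, 0, -4], [0, 0, 0], 0.3]
    - [[0, 0, -4], [0, 0, 0], 0.3]
    - [[0, 0, 0], [0, 0, 0], 0.3]

```text
t: 5.25
ee_pos: [0.5198, -0.3069, 0.3119]
eef_rot: [-0.009, 3.129, -0.019]
force: [1.0, -1.6, -0.5]
gripper_width: 0.438
grip_force: 39.7
```

```bash
cat > goal.py <<'E'
from h import *
n=np.array([.097,.458,.884]);n/=np.linalg.norm(n);c0=np.array([.6034,.0003,.073])
l=np.array([n[0],n[1],0]);ey=l-n*(l@n);ey/=np.linalg.norm(ey);ex=np.cross(ey,n)
seat=c0+ex*.0061+ey*.0104+n*.0108
Rs=np.c_[ex,ey,n]
def toolR(th): # tool frame with z=-n, tool x at angle th (rad, ccw seen from above) from seat -x
    tx=-ex*np.cos(th)-ey*np.sin(th); return np.c_[tx,np.cross(-n,tx),-n]
E
python3 - <<'E'
from goal import *
print("seat",seat,"end",seat+n*.095)
s=observe();print(s["t"],s["ee_pos"],s["eef_rot"],s["gripper_width"]*87,s["force"],s["grip_force"])
# leg was at 188deg world; tool x at world angle:
tx=Ro.from_rotvec(s["eef_rot"]).as_matrix()[:,0];a=np.arctan2(tx[1],tx[0]);b=np.radians(187.9)-a;print("leg ccw of tool x",np.degrees(b)%360)
th=-b
print(toolR(th).round(3))
# TCP height along axis: spring lower end at seat-z H => TCP at H+.107
plan(seat+n*(.107+.125),toolR(th),.3)
E
```

```text
seat [0.61231916 0.01297223 0.07767687] end [0.62153127 0.05646855 0.16163047]
5.25 [ 0.51977203 -0.30685837  0.31186339] [-0.00853031  3.12868608 -0.01892373] 38.09548081309601 [ 0.96673207 -1.58001101 -0.51348356] 39.74254416913027
leg ccw of tool x 7.583118427157046
[[-0.946  0.311 -0.097]
 [ 0.319  0.83  -0.458]
 [-0.062 -0.464 -0.884]]
n 12 turn/row [0.04  0.003 0.028]
[[-0.98, 3.55, 0.21], [0.04, 0.003, 0.028], 0.3]
[[-0.88, 3.58, 0.07], [0.04, 0.003, 0.028], 0.3]
[[-0.78, 3.6, -0.08], [0.04, 0.003, 0.028], 0.3]
[[-0.67, 3.62, -0.22], [0.04, 0.003, 0.028], 0.3]
[[-0.57, 3.62, -0.37], [0.04, 0.003, 0.028], 0.3]
[[-0.47, 3.62, -0.52], [0.04, 0.003, 0.028], 0.3]
[[-0.37, 3.61, -0.66], [0.04, 0.003, 0.028], 0.3]
[[-0.26, 3.59, -0.81], [0.04, 0.003, 0.028], 0.3]
[[-0.16, 3.56, -0.95], [0.04, 0.003, 0.028], 0.3]
[[-0.06, 3.52, -1.09], [0.04, 0.003, 0.028], 0.3]
[[0.04, 3.47, -1.23], [0.04, 0.003, 0.028], 0.3]
[[0.14, 3.42, -1.37], [0.04, 0.003, 0.028], 0.3]
```

Request:
apply_moves:
  series:
    - [[-1.0, 3.55, 0.2], [0.04, 0.003, 0.028], 0.3]
    - [[-0.9, 3.6, 0.1], [0.04, 0.003, 0.028], 0.3]
    - [[-0.8, 3.6, -0.1], [0.04, 0.003, 0.028], 0.3]
    - [[-0.7, 3.6, -0.2], [0.04, 0.003, 0.028], 0.3]
    - [[-0.6, 3.6, -0.4], [0.04, 0.003, 0.028], 0.3]

```text
t: 5.67
ee_pos: [0.5654, -0.1252, 0.2917]
eef_rot: [-0.213, -3.103, 0.315]
force: [0.3, 0.8, -1.0]
gripper_width: 0.437
grip_force: 39.7
```

Request:
apply_moves:
  series:
    - [[-0.5, 3.6, -0.6], [0.04, 0.003, 0.028], 0.3]
    - [[-0.4, 3.6, -0.7], [0.04, 0.003, 0.028], 0.3]
    - [[-0.3, 3.6, -0.9], [0.04, 0.003, 0.028], 0.3]
    - [[-0.2, 3.5, -1.0], [0.04, 0.003, 0.028], 0.3]
    - [[0, 3.0, -1.1], [0.04, 0.003, 0.028], 0.3]

```text
t: 6.08
ee_pos: [0.6133, 0.0487, 0.2853]
eef_rot: [-0.424, -3.021, 0.619]
force: [-0.2, -0.4, -1.1]
gripper_width: 0.435
grip_force: 39.7
```

Request:
apply_moves:
  series:
    - [[0, 2.5, -1.0], [0.04, 0.003, 0.028], 0.3]
    - [[0, 1.5, -0.8], [0.04, 0.003, 0.028], 0.3]
    - [[0, 0, 0], [0, 0, 0], 0.3]
    - [[0, 0, 0], [0, 0, 0], 0.3]

```text
t: 6.42
ee_pos: [0.6254, 0.0897, 0.2853]
eef_rot: [-0.501, -2.976, 0.736]
force: [-0.4, 0.2, -1.9]
gripper_width: 0.439
grip_force: 39.7
```

```bash
cat >> goal.py <<'E'
TH=-np.radians(7.6)
def st():
    s=observe();p=Rs.T@(np.array(s["ee_pos"])-seat);R=Ro.from_rotvec(s["eef_rot"])
    print("t",s["t"],"TCP in seat mm",(p*1000).round(1),"rot err",(R.inv()*Ro.from_matrix(toolR(TH))).as_rotvec().round(3),"F seat",(Rs.T@np.array(s["force"])).round(1),"M",(Rs.T@np.array(s["wrist_torque"])).round(2),"g",(s["gripper_width"]*87).round(1),s["grip_force"].round(0))
E
python3 - <<'E'
from goal import *
st();plan(seat+n*(.107+.125),toolR(TH),.3);print(observe()["joints"].round(2))
a=cam("wrist");np.savez("w4",im=a[0],d=a[1],K=a[2],R=a[3],o=a[4])
cv2.imwrite("pics/w4.png",a[0][...,::-1])
E
```

```text
Traceback (most recent call last):
  File "goal.py", line 11, in st
    print("t",s["t"],"TCP in seat mm",(p*1000).round(1),"rot err",(R.inv()*Ro.from_matrix(toolR(TH))).as_rotvec().round(3),"F seat",(Rs.T@np.array(s["force"])).round(1),"M",(Rs.T@np.array(s["wrist_torque"])).round(2),"g",(s["gripper_width"]*87).round(1),s["grip_force"].round(0))
                                                                                                                                                                                                                             ^^^^^^^^^^^^^^^^^^^^^^^^^^^^^
AttributeError: 'float' object has no attribute 'round'
```

```bash
sed -i 's/(s\["gripper_width"\]\*87).round(1),s\["grip_force"\].round(0)/round(s["gripper_width"]*87,1),round(s["grip_force"],1)/' goal.py
python3 - <<'E'
from goal import *
st();plan(seat+n*(.107+.125),toolR(TH),.3);print(observe()["joints"].round(2))
a=cam("wrist");np.savez("w4",im=a[0],d=a[1],K=a[2],R=a[3],o=a[4])
cv2.imwrite("pics/w4.png",a[0][...,::-1])
im,d,K,R,o=a;P=cloud(d,K,np.array(get_calibration("wrist")["hand_eye"])[:3,:3],np.array(get_calibration("wrist")["hand_eye"])[:3,3])
q=P.reshape(-1,3);q=q[~np.isnan(q[:,0])]
lg=q[(q[:,0]>.0225)&(q[:,0]<.042)&(abs(q[:,1])<.02)&(q[:,2]>.092)&(q[:,2]<.113)]
print("leg",len(lg),(lg*1000).round(0)[::6].tolist())
b=q[(q[:,0]>0)&(q[:,0]<.0225)&(abs(q[:,1])<.021)&(q[:,2]>.07)&(q[:,2]<.1)]
from scipy.optimize import least_squares
r=least_squares(lambda p:np.hypot(b[:,0]-p[0]-p[2]*(b[:,2]-.09),b[:,1]-p[1]-p[3]*(b[:,2]-.09))-.0195,[0,0,0,0],loss="soft_l1",f_scale=.0007);print("axis in tool @z=90mm",r.x.round(4),abs(r.fun).mean(),len(b))
E
```

```text
t 6.4167 TCP in seat mm [ -3.1 -28.4 219.9] rot err [ 0.006 -0.016  0.011] F seat [-0.4  0.9 -1.6] M [ 0.35 -0.02  0.03] g 38.2 39.7
n 1 turn/row [ 0.006 -0.016  0.011]
[[0.06, 2.87, -1.19], [0.006, -0.016, 0.011], 0.3]
[ 0.13  0.64  1.32 -0.45  1.39 -0.98]
leg 125 [[37.0, -4.0, 108.0], [37.0, -3.0, 107.0], [36.0, -3.0, 107.0], [36.0, -3.0, 106.0], [35.0, -2.0, 108.0], [34.0, -2.0, 107.0], [33.0, -2.0, 108.0], [33.0, -2.0, 107.0], [32.0, -2.0, 106.0], [31.0, -2.0, 107.0], [30.0, -1.0, 108.0], [30.0, -1.0, 107.0], [29.0, -4.0, 107.0], [28.0, -4.0, 107.0], [27.0, -4.0, 107.0], [27.0, -3.0, 107.0], [26.0, -3.0, 107.0], [25.0, -3.0, 107.0], [24.0, -3.0, 106.0], [24.0, -2.0, 107.0], [23.0, -2.0, 106.0]]
axis in tool @z=90mm [ 0.0001  0.0009 -0.0012  0.0207] 0.0003446361911325415 717
```

View pics/w4.png

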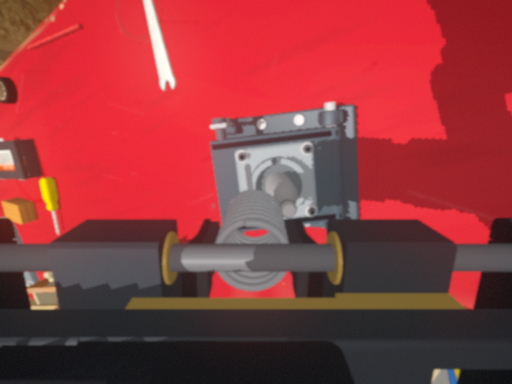

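Wrist view: the spring hangs at (250,240) with the post at (285,190) and its end at (290,210), so the spring still has to go about 29 mm along +y. I'll check the post's position in this same view.

```bash
python3 - <<'E'
from goal import *
from scipy.optimize import least_squares
im,d,K,R,o=load("w4");q=cloud(d,K,R,o).reshape(-1,3);q=q[~np.isnan(q[:,0])]
p=(q-seat)@Rs
for rad,a,b in((.014,.015,.049),(.007,.064,.092)):
    m=(p[:,2]>a)&(p[:,2]<b)&(np.hypot(p[:,0],p[:,1])<rad+.006)
    if m.sum()>10:
        r=least_squares(lambda c:np.hypot(p[m,0]-c[0],p[m,1]-c[1])-rad,[0,0],loss="soft_l1",f_scale=.001);print(rad,(r.x*1000).round(2),m.sum(),abs(r.fun).mean())
m=np.hypot(p[:,0],p[:,1])<.012;print("end h",np.sort(p[m,2])[-8:].round(4))
m=(np.hypot(p[:,0],p[:,1])<.032)&(np.hypot(p[:,0],p[:,1])>.025)&(abs(p[:,2]-.011)<.003);print("rim",np.median(p[m,2]),p[m][:,:2].mean(0))
R_=toolR(-np.radians(6.8))
plan(seat+n*(.109+.118)-R_[:,1]*.0007,R_,.3,n=3)
E
```

```text
0.014 [-0.01  0.1 ] 192 0.00013371313972320863
0.007 [-0.04  0.24] 149 0.0001628686707468795
end h [0.2434 0.2434 0.2434 0.2435 0.2436 0.2436 0.2437 0.2439]
rim 0.011475905409241857 [-0.01134701  0.00750577]
n 3 turn/row [ 0.002 -0.006 -0.001]
[[0.02, 0.98, -0.24], [0.002, -0.006, -0.001], 0.3]
[[0.02, 0.98, -0.24], [0.002, -0.006, -0.001], 0.3]
[[0.02, 0.98, -0.24], [0.002, -0.006, -0.001], 0.3]
```

Request:
apply_moves:
  series:
    - [[0, 1.0, -0.25], [0.002, -0.006, 0], 0.3]
    - [[0, 1.0, -0.25], [0.002, -0.006, 0], 0.3]
    - [[0, 0.9, -0.2], [0.002, -0.006, 0], 0.3]
    - [[0, 0, 0], [0, 0, 0], 0.3]
    - [[0, 0, 0], [0, 0, 0], 0.3]

```text
t: 6.88
ee_pos: [0.635, 0.1161, 0.2795]
eef_rot: [-0.501, -2.989, 0.753]
force: [-0.3, 0.7, -1.7]
gripper_width: 0.44
grip_force: 39.7
```

```bash
sed -i 's/^TH=.*/TH=-np.radians(6.8)/' goal.py; cat >> goal.py <<'E'
def go(H,off=.109,**k):
    st();R_=toolR(TH);plan(seat+n*(off+H)-R_[:,1]*.0007,R_,.3,**k)
E
python3 -c "
from goal import *
go(.1)"
```

```text
t 6.8833 TCP in seat mm [  0.8  -1.2 227.8] rot err [-0.     0.002 -0.006] F seat [-0.5  1.3 -1.3] M [0.4  0.05 0.02] g 38.3 39.7
n 1 turn/row [-0.     0.002 -0.006]
[[0.1, 0.04, 1.88], [-0.0, 0.002, -0.006], 0.3]
```

Request:
apply_moves:
  series:
    - [[0.1, 0.05, 1.0], [0, 0, 0], 0.3]
    - [[0, 0, 1.2], [0, 0, 0], 0.3]
    - [[0, 0, 1.2], [0, 0, 0], 0.3]
    - [[0, 0, 1.2], [0, 0, 0], 0.3]
    - [[0, 0, 0.8], [0, 0, 0], 0.3]

```text
t: 7.3
ee_pos: [0.6283, 0.0906, 0.2302]
eef_rot: [-0.503, -2.987, 0.753]
force: [-0.1, 0.3, -2.5]
gripper_width: 0.441
grip_force: 39.7
```

```bash
python3 -c "
from goal import *
go(.03)"
```

```text
t 7.3 TCP in seat mm [ -0.5  -1.4 171.9] rot err [-0.001  0.    -0.006] F seat [-0.2  1.4 -2.1] M [0.41 0.01 0.04] g 38.3 39.7
n 1 turn/row [-0.001  0.    -0.006]
[[-0.03, 0.08, 3.29], [-0.001, 0.0, -0.006], 0.3]
```

Request:
apply_moves:
  series:
    - [[0, 0.05, 0.6], [0, 0, 0], 0.3]
    - [[0, 0, 0.6], [0, 0, 0], 0.3]
    - [[0, 0, 0.6], [0, 0, 0], 0.3]
    - [[0, 0, 0.6], [0, 0, 0], 0.3]
    - [[0, 0, 0.6], [0, 0, 0], 0.3]

```text
t: 7.72
ee_pos: [0.6266, 0.0783, 0.2048]
eef_rot: [-0.503, -2.99, 0.753]
force: [0.3, -0.3, -1.0]
gripper_width: 0.439
grip_force: 39.7
```

```bash
python3 -c "
from goal import *
go(.018)"
```

```text
t 7.7167 TCP in seat mm [  0.5  -0.4 143.7] rot err [ 0.001  0.003 -0.006] F seat [ 0.4  0.2 -1. ] M [ 0.39 -0.02 -0.02] g 38.2 39.7
n 1 turn/row [ 0.001  0.003 -0.006]
[[0.05, -0.04, 1.67], [0.001, 0.003, -0.006], 0.3]
```

Request:
apply_moves:
  series:
    - [[0, 0, 0.6], [0, 0, 0], 0.3]
    - [[0, 0, 0.5], [0, 0, 0], 0.3]
    - [[0, 0, 0.5], [0, 0, 0], 0.3]
    - [[0, 0, 0.4], [0, 0, 0], 0.3]
    - [[0, 0, 0.3], [0, 0, 0], 0.3]

```text
t: 8.13
ee_pos: [0.6242, 0.0677, 0.1843]
eef_rot: [-0.503, -2.989, 0.753]
force: [-0.3, -0.4, -1.5]
gripper_width: 0.443
grip_force: 39.7
```

Request:
apply_moves:
  series:
    - [[0, 0, 0.2], [0, 0, 0], 0.3]
    - [[0, 0, 0.2], [0, 0, 0], 0.3]
    - [[0, 0, 0], [0, 0, 0], 0.3]

```text
t: 8.38
ee_pos: [0.6238, 0.0659, 0.1809]
eef_rot: [-0.503, -2.989, 0.753]
force: [-0.8, -0.2, -0.8]
gripper_width: 0.438
grip_force: 39.7
```

```bash
python3 -c "
from goal import *
go(.0)
a=cam('wrist');np.savez('w5',im=a[0],d=a[1],K=a[2],R=a[3],o=a[4])
cv2.imwrite('pics/w5.png',cv2.resize(a[0][150:260,170:340,::-1],(800,518)))"
```

```text
t 8.3833 TCP in seat mm [  0.2  -0.4 116.6] rot err [ 0.     0.002 -0.006] F seat [-0.7  0.  -0.9] M [0.42 0.01 0.03] g 38.1 39.7
n 1 turn/row [ 0.     0.002 -0.006]
[[0.03, -0.03, 0.76], [0.0, 0.002, -0.006], 0.3]
```

View pics/w5.png

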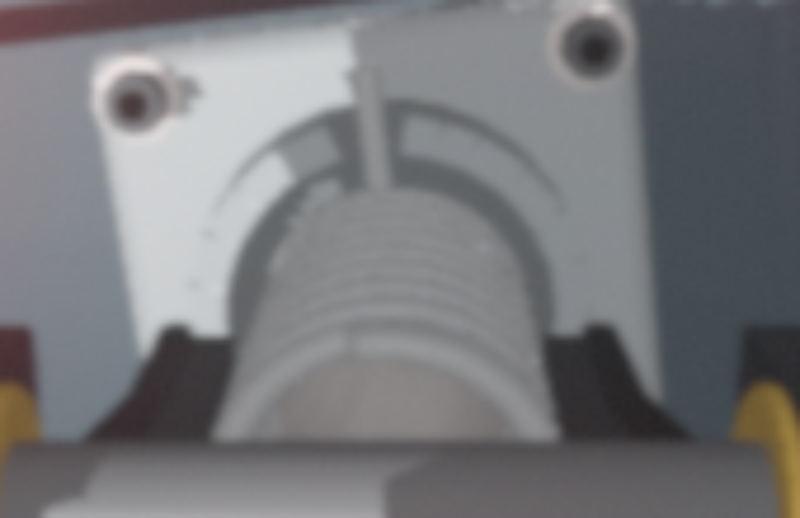

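The leg, at (372,120), sits centred in the slot (gap 345–400), and nothing is loading the wrist. I'll go down the last ~8 mm gently.

Request:
apply_moves:
  series:
    - [[0, 0, 0.25], [0, 0, 0], 0.3]
    - [[0, 0, 0.2], [0, 0, 0], 0.3]
    - [[0, 0, 0.15], [0, 0, 0], 0.3]
    - [[0, 0, 0.1], [0, 0, 0], 0.3]
    - [[0, 0, 0], [0, 0, 0], 0.3]

```text
t: 8.85
ee_pos: [0.6236, 0.0634, 0.1762]
eef_rot: [-0.503, -2.991, 0.752]
force: [-1.2, 2.9, 3.7]
gripper_width: 0.443
grip_force: 39.7
```

Request:
apply_moves:
  series:
    - [[0, 0, 0.1], [0, 0, 0], 0.3]
    - [[0, 0, 0.05], [0, 0, 0], 0.3]
    - [[0, 0, 0], [0, 0, 0], 0.3]

```text
t: 9.1
ee_pos: [0.6237, 0.0632, 0.1761]
eef_rot: [-0.504, -2.992, 0.752]
force: [-1.4, 6.1, 9.7]
gripper_width: 0.44
grip_force: 39.6
```

```bash
python3 -c "
from goal import *
go(.0)"
```

```text
t 9.1 TCP in seat mm [  0.8  -0.5 111.1] rot err [ 0.001  0.005 -0.007] F seat [-2.6  0.5 11.2] M [ 0.16  0.56 -0.03] g 38.2 39.6
n 1 turn/row [ 0.001  0.005 -0.007]
[[0.08, -0.03, 0.21], [0.001, 0.005, -0.007], 0.3]
```

```bash
cat >> goal.py <<'E'
def chk(name="w6",pic=None):
    a=cam("wrist");np.savez(name,im=a[0],d=a[1],K=a[2],R=a[3],o=a[4]);q=cloud(*a[1:]).reshape(-1,3);q=q[~np.isnan(q[:,0])];p=(q-seat)@Rs*1000
    r=np.hypot(p[:,0],p[:,1]);an=np.degrees(np.arctan2(p[:,1],-p[:,0]))
    m=(r>15.5)&(r<20.5)&(p[:,2]>50)&(p[:,2]<75);print("top z",np.percentile(p[m,2],[80,90,95,99]).round(1),m.sum())
    for lo,hi in((31,36.5),):
        m=(r>lo)&(r<hi)&(abs(an)<50)&(p[:,2]>-1)&(p[:,2]<18);print("leg pts ang",an[m].mean().round(1),"range",np.percentile(an[m],[5,95]).round(1),"z",np.percentile(p[m,2],[10,50,90]).round(1),m.sum())
    m=(r>24)&(r<31)&(abs(an)<50);fl=(r>31)&(r<36)&(p[:,2]<-1.5);print("rim z",np.median(p[m&(p[:,2]>9)&(p[:,2]<13),2]).round(1),"flange",np.median(p[fl&(p[:,2]>-5),2]).round(1))
    if pic: cv2.imwrite(pic,cv2.resize(a[0][150:260,170:340,::-1],(800,518)))
E
python3 -c "
from goal import *
chk('w6','pics/w6.png')"
```

```text
top z [66.6 67.  67.4 67.8] 1482
leg pts ang 0.2 range [-30.6   6.2] z [-0.7  4.4  5.3] 57
rim z 11.6 flange -2.4
```

It is home: the spring top is about 66 mm and the leg's top about 4 mm above the floor, once the rim's 0.5 mm bias is taken off. Now I'll ease the press slightly and turn clockwise.

Request:
apply_moves:
  series:
    - [[0, 0, -0.15], [0, 0, 0.06], 0.3]
    - [[0, 0, 0], [0, 0, 0.08], 0.3]
    - [[0, 0, 0], [0, 0, 0.08], 0.3]
    - [[0, 0, 0], [0, 0, 0.08], 0.3]
    - [[0, 0, 0], [0, 0, 0.08], 0.3]

```text
t: 9.57
ee_pos: [0.6233, 0.0626, 0.1766]
eef_rot: [1.044, 2.788, -0.734]
force: [-1.5, 1.9, 6.0]
gripper_width: 0.434
grip_force: 39.6
```

```bash
python3 -c "
from goal import *
st();chk('w7')"
```

```text
t 9.5667 TCP in seat mm [  0.5  -1.4 111.2] rot err [-0.001  0.004 -0.39 ] F seat [-1.8 -1.4  6. ] M [-0.18  0.31  0.1 ] g 37.8 39.6
top z [66.6 67.  67.3 67.9] 1432
leg pts ang 18.5 range [-5.1 24.5] z [-0.6  3.9  5.1] 55
rim z 11.6 flange -2.4
```

Request:
apply_moves:
  series:
    - [[0, 0, 0], [0, 0, 0.06], 0.3]
    - [[0, 0, 0], [0, 0, 0.04], 0.3]
    - [[0, 0, 0], [0, 0, 0.02], 0.3]
    - [[0, 0, 0], [0, 0, 0.02], 0.3]
    - [[0, 0, 0], [0, 0, 0], 0.3]

```text
t: 10.03
ee_pos: [0.623, 0.0626, 0.1766]
eef_rot: [1.22, 2.684, -0.718]
force: [-1.9, 1.5, 6.7]
gripper_width: 0.439
grip_force: 39.6
```

```bash
python3 -c "
from goal import *
st();chk('w8')"
```

```text
t 10.0333 TCP in seat mm [  0.2  -1.4 111.2] rot err [-0.001  0.003 -0.526] F seat [-2.2 -2.1  6.4] M [-0.25  0.47  0.15] g 38.2 39.6
top z [66.6 67.1 67.4 67.9] 1424
leg pts ang 22.2 range [-35.3  34.1] z [-0.8  3.7  4.7] 61
rim z 11.6 flange -2.4
```

```bash
python3 -c "
from goal import *
for f in('w6','w7','w8'):
    im,d,K,R,o=load(f);q=cloud(d,K,R,o).reshape(-1,3);q=q[~np.isnan(q[:,0])];p=(q-seat)@Rs*1000
    r=np.hypot(p[:,0],p[:,1]);an=np.degrees(np.arctan2(p[:,1],-p[:,0]))
    m=(r>31)&(r<37)&(p[:,2]>2)&(p[:,2]<7)&(an>-10)&(an<45);print(f,np.median(an[m]),np.percentile(an[m],[5,95]),m.sum())
"
```

```text
w6 1.9698144097396553 [-1.07559052  4.83677407] 50
w7 21.610862399528727 [18.79132254 24.42607939] 47
w8 29.186917373118693 [26.39803171 31.93481354] 48
```

Request:
apply_moves:
  series:
    - [[0, 0, 0], [0, 0, 0.03], 0.3]
    - [[0, 0, 0], [0, 0, 0.02], 0.3]
    - [[0, 0, 0], [0, 0, 0], 0.3]

```text
t: 10.33
ee_pos: [0.6224, 0.0626, 0.1767]
eef_rot: [1.281, 2.644, -0.713]
force: [-2.4, 2.7, 7.3]
gripper_width: 0.439
grip_force: 39.4
```

```bash
python3 -c "
from goal import *
st()"
```

```text
t 10.3333 TCP in seat mm [ -0.4  -1.6 111.2] rot err [-0.003  0.002 -0.575] F seat [-2.9 -1.5  7.5] M [-0.44  0.71  0.36] g 38.2 39.4
```

The leg is against the stop at about 29°, and the torque has risen to 0.36 N m. I'll release and back off along the axis.

Request:
apply_moves:
  series:
    - [[0, 0, 0], [0, 0, 0], 0.7]
    - [[0, 0, 0], [0, 0, 0], 0.7]
    - [[0, 0, 0], [0, 0, 0], 0.7]
    - [[0, 0, 0], [0, 0, 0], 0.7]
    - [[0, 0, -0.5], [0, 0, 0], 0.7]

```text
t: 10.75
ee_pos: [0.6231, 0.0647, 0.1785]
eef_rot: [1.283, 2.646, -0.71]
force: [0.5, 0.5, -0.9]
gripper_width: 0.676
grip_force: 0.0
```

Request:
apply_moves:
  series:
    - [[0, 0, -2], [0, 0, 0], 0.7]
    - [[0, 0, -3.5], [0, 0, 0], 0.7]
    - [[0, 0, -4], [0, 0, 0], 0.7]
    - [[0, 0, -4], [0, 0, 0], 0.7]
    - [[0, 0, 0], [0, 0, 0], 0.7]

```text
t: 11.17
ee_pos: [0.6403, 0.1305, 0.3072]
eef_rot: [1.279, 2.635, -0.69]
force: [1.0, 0.9, 0.1]
gripper_width: 0.701
grip_force: 0.0
```

```bash
python3 - <<'E'
from goal import *
st();chk('w9')
im,d,K,R,o=load('w9');q=cloud(d,K,R,o).reshape(-1,3);q=q[~np.isnan(q[:,0])];p=(q-seat)@Rs*1000
r=np.hypot(p[:,0],p[:,1]);an=np.degrees(np.arctan2(p[:,1],-p[:,0]))
m=(r>31)&(r<37)&(p[:,2]>2)&(p[:,2]<7)&(an>-10)&(an<45);print(np.median(an[m]),np.percentile(an[m],[5,95]),m.sum())
# go above cap
plan([.52,.313,.30],Ro.from_matrix(np.array([[-1,0,0],[0,1,0],[0,0,-1.]])),.7)
print(observe()["joints"].round(2))
E
```

```text
t 11.1667 TCP in seat mm [  3.1  -0.7 259.4] rot err [ 0.013  0.014 -0.581] F seat [0.8 0.9 0.6] M [ 0.17 -0.02 -0.07] g 61.0 0.0
top z [67.1 67.5 68.  68.7] 414
leg pts ang 16.5 range [-40.1  39.7] z [-0.8  2.5  4.7] 25
rim z 11.7 flange -2.5
28.159396838742786 [25.52393567 30.74206444] 14
n 9 turn/row [-0.053  0.015 -0.098]
[[2.3, 0.09, -0.78], [-0.053, 0.015, -0.098], 0.7]
[[2.29, 0.36, -0.74], [-0.053, 0.015, -0.098], 0.7]
[[2.25, 0.62, -0.68], [-0.053, 0.015, -0.098], 0.7]
[[2.19, 0.87, -0.61], [-0.053, 0.015, -0.098], 0.7]
[[2.1, 1.11, -0.52], [-0.053, 0.015, -0.098], 0.7]
[[1.99, 1.34, -0.42], [-0.053, 0.015, -0.098], 0.7]
[[1.85, 1.55, -0.32], [-0.053, 0.015, -0.098], 0.7]
[[1.69, 1.74, -0.2], [-0.053, 0.015, -0.098], 0.7]
[[1.52, 1.9, -0.08], [-0.053, 0.015, -0.098], 0.7]
[ 0.19  0.65  1.24 -0.45  1.45 -0.38]
```

The spring stands home with its leg at 28°. On to the cap.

Request:
apply_moves:
  series:
    - [[2.3, 0.1, -0.8], [-0.053, 0.015, -0.098], 0.7]
    - [[2.3, 0.4, -0.7], [-0.053, 0.015, -0.098], 0.7]
    - [[2.2, 0.6, -0.7], [-0.053, 0.015, -0.098], 0.7]
    - [[2.2, 0.9, -0.6], [-0.053, 0.015, -0.098], 0.7]
    - [[2.1, 1.1, -0.5], [-0.053, 0.015, -0.098], 0.7]

```text
t: 11.63
ee_pos: [0.57, 0.2298, 0.2956]
eef_rot: [0.603, 3.02, -0.336]
force: [-0.4, -0.5, 0.3]
gripper_width: 0.701
grip_force: 0.0
```

Request:
apply_moves:
  series:
    - [[2.0, 1.3, -0.4], [-0.053, 0.015, -0.098], 0.7]
    - [[1.9, 1.5, -0.3], [-0.053, 0.015, -0.098], 0.7]
    - [[1.7, 1.7, -0.2], [-0.053, 0.015, -0.098], 0.7]
    - [[1.5, 1.9, 0], [-0.053, 0.015, -0.098], 0.7]
    - [[0, 0, 0], [0, 0, 0], 0.7]

```text
t: 12.05
ee_pos: [0.515, 0.3115, 0.293]
eef_rot: [-0.004, -3.123, 0.006]
force: [0.0, -0.2, -0.6]
gripper_width: 0.696
grip_force: 0.0
```

Request:
apply_moves:
  series:
    - [[0, 0, 0], [0, 0, 0], 0.7]
    - [[0, 0, 0], [0, 0, 0], 0.7]

```text
t: 12.22
ee_pos: [0.5183, 0.3094, 0.2936]
eef_rot: [-0.013, -3.128, 0.011]
force: [0.2, -0.1, -0.1]
gripper_width: 0.702
grip_force: 0.0
```

```bash
python3 - <<'E'
from h import *
a=cam("wrist");np.savez("w10",im=a[0],d=a[1],K=a[2],R=a[3],o=a[4]);im,d,K,R,o=a
s=observe();print(s["t"],s["joints"].round(2),s["ee_pos"],s["eef_rot"])
P=cloud(d,K,R,o);hsv=cv2.cvtColor(im,cv2.COLOR_RGB2HSV)
m=(hsv[...,0]>100)&(hsv[...,0]<125)&(hsv[...,1]>110)&(P[...,2]<.06)
nn,l,stt,c=cv2.connectedComponentsWithStats(m.astype(np.uint8))
for i in range(1,nn):
    if stt[i,4]<100: continue
    q=P[l==i];top=np.percentile(q[:,2],90);t=q[q[:,2]>top-.003]
    (x,y),r=cv2.minEnclosingCircle((t[:,:2]*1000).astype(np.float32))
    print(c[i].round(),stt[i,4],"top",top.round(4),"circle",round(x,1),round(y,1),round(r,1),"inner",np.hypot(*(t[:,:2]*1000-[x,y]).T).min().round(1))
cv2.imwrite("pics/w10.png",im[...,::-1])
E
```

```text
12.2667 [ 0.35  0.5   1.48 -0.    1.18 -1.21] [0.51861403 0.30940346 0.29370374] [-0.01278104 -3.12786612  0.0103175 ]
[36. 29.] 709 top 0.0136 circle 348.8 59.1 42.5 inner 0.7
[37. 62.] 575 top 0.0135 circle 379.5 54.4 43.6 inner 1.5
[258.  91.] 527 top 0.0354 circle 423.4 308.5 23.3 inner 8.5
[338. 130.] 551 top 0.0352 circle 465.9 399.1 24.6 inner 9.7
[310. 140.] 143 top 0.035 circle 474.1 378.2 14.9 inner 0.4
```

View pics/w10.png

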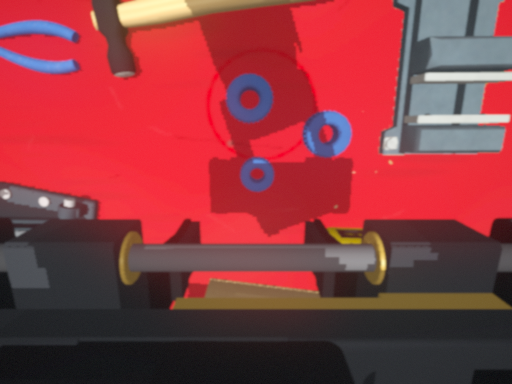

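The smallest cap is at (257,175), with the two bigger look-alikes at (250,98) and (328,133). The tape measure's yellow shows at (345,236).

```bash
python3 - <<'E'
from h import *
from scipy.optimize import least_squares
im,d,K,R,o=load("w10");P=cloud(d,K,R,o);q=P[150:200,225:290].reshape(-1,3);q=q[~np.isnan(q[:,0])]
t=q[(q[:,2]>.024)&(q[:,2]<.034)]
(x,y),r=cv2.minEnclosingCircle((t[:,:2]*1000).astype(np.float32));rr=np.hypot(*(t[:,:2]*1000-[x,y]).T)
print(len(t),x,y,r,np.percentile(rr,[2,50,98]),np.median(t[:,2]),t.min(0),t.max(0))
p=P.reshape(-1,3);p=p[~np.isnan(p[:,0])]
hsv=cv2.cvtColor(im,cv2.COLOR_RGB2HSV);m=(abs(hsv[...,0].astype(int)-27)<6)&(hsv[...,1]>150);Y=P[m];Y=Y[(Y[:,2]<.07)];print("tape",Y.min(0),Y.max(0))
plan([x/1e3,y/1e3,.075],Ro.from_matrix(np.array([[-1,0,0],[0,1,0],[0,0,-1.]])),.65)
E
```

```text
688 516.762451171875 312.5364685058594 20.7415714263916 [ 9.61389778 15.93519852 20.53976221] 0.026089771283392904 [0.49668987 0.29229317 0.02400709] [0.53729953 0.33207642 0.02845967]
tape [0.59308127 0.40849876 0.00892213] [0.59552834 0.44093136 0.0555447 ]
n 6 turn/row [-0.001 -0.002 -0.001]
[[-0.02, 0.08, 3.64], [-0.001, -0.002, -0.001], 0.65]
[[-0.01, 0.07, 3.64], [-0.001, -0.002, -0.001], 0.65]
[[-0.0, 0.07, 3.64], [-0.001, -0.002, -0.001], 0.65]
[[0.01, 0.06, 3.64], [-0.001, -0.002, -0.001], 0.65]
[[0.01, 0.06, 3.65], [-0.001, -0.002, -0.001], 0.65]
[[0.02, 0.06, 3.65], [-0.001, -0.002, -0.001], 0.65]
```

Request:
apply_moves:
  series:
    - [[0, 0.1, 3.6], [-0.001, -0.002, 0], 0.65]
    - [[0, 0.1, 3.6], [-0.001, -0.002, 0], 0.65]
    - [[0, 0.1, 3.6], [-0.001, -0.002, 0], 0.65]
    - [[0, 0, 3.6], [-0.001, -0.002, 0], 0.65]
    - [[0, 0, 2.5], [-0.001, -0.002, 0], 0.65]

```text
t: 12.68
ee_pos: [0.516, 0.3113, 0.122]
eef_rot: [-0.013, -3.135, 0.003]
force: [0.4, 0.3, -0.0]
gripper_width: 0.65
grip_force: 0.0
```

Request:
apply_moves:
  series:
    - [[0, 0, 2.0], [0, 0, 0], 0.65]
    - [[0, 0, 1.3], [0, 0, 0], 0.65]
    - [[0, 0, 1.0], [0, 0, 0], 0.65]
    - [[0, 0, 0], [0, 0, 0], 0.65]

```text
t: 13.02
ee_pos: [0.516, 0.312, 0.0804]
eef_rot: [-0.012, -3.135, 0.002]
force: [0.3, 0.1, -0.1]
gripper_width: 0.648
grip_force: 0.0
```

```bash
python3 - <<'E'
from h import *
plan([.5167,.3125,.075],Ro.from_matrix(np.array([[-1,0,0],[0,1,0],[0,0,-1.]])),.65)
E
```

```text
n 1 turn/row [-0.001 -0.006 -0.007]
[[-0.07, 0.06, 0.54], [-0.001, -0.006, -0.007], 0.65]
```

Request:
apply_moves:
  series:
    - [[-0.05, 0.05, 0.5], [0, -0.006, 0], 0.65]
    - [[0, 0, 0], [0, 0, 0], 0.3]
    - [[0, 0, 0], [0, 0, 0], 0.3]
    - [[0, 0, 0], [0, 0, 0], 0.3]
    - [[0, 0, 0], [0, 0, 0], 0.3]
  force: 30

```text
t: 13.43
ee_pos: [0.5173, 0.3135, 0.0782]
eef_rot: [0.01, 3.137, 0.001]
force: [0.1, 0.5, 3.9]
gripper_width: 0.432
grip_force: 30.2
```

Request:
apply_moves:
  series:
    - [[0, 0, 0], [0, 0, 0], 0.3]
    - [[0, 0, 0], [0, 0, 0], 0.3]
    - [[0, 0, -2], [0, 0, 0], 0.3]
    - [[0, 0, -4], [0, 0, 0], 0.3]
    - [[0, 0, -4], [0, 0, 0], 0.3]

```text
t: 13.85
ee_pos: [0.5151, 0.3126, 0.1764]
eef_rot: [-0.01, -3.139, 0.003]
force: [2.2, 0.3, -1.3]
gripper_width: 0.435
grip_force: 30.0
```

Request:
apply_moves:
  series:
    - [[0, 0, -4], [0, 0, 0], 0.3]
    - [[0, 0, -4], [0, 0, 0], 0.3]
    - [[0, 0, -3], [0, 0, 0], 0.3]
    - [[0, 0, 0], [0, 0, 0], 0.3]
    - [[0, 0, 0], [0, 0, 0], 0.3]

```text
t: 14.27
ee_pos: [0.5168, 0.3135, 0.2894]
eef_rot: [0.01, 3.135, 0.002]
force: [-0.4, -0.4, -1.2]
gripper_width: 0.429
grip_force: 30.0
```

```bash
python3 - <<'E'
from goal import *
from scipy.optimize import least_squares
s=observe();print(s["t"],s["ee_pos"],s["gripper_width"]*87,s["grip_force"])
a=cam("wrist");np.savez("w11",im=a[0],d=a[1],K=a[2],R=a[3],o=a[4]);im,d,K,R,o=a
H=np.array(get_calibration("wrist")["hand_eye"]);q=cloud(d,K,H[:3,:3],H[:3,3]).reshape(-1,3);q=q[~np.isnan(q[:,0])]
b=q[(q[:,2]>.042)&(q[:,2]<.085)&(abs(q[:,1])<.0205)&(abs(q[:,0])<.025)]*1000
print(len(b),np.histogram(b[:,2],bins=22,range=(41,85))[0])
sd=b[(b[:,2]>51)&(b[:,2]<74)&(b[:,0]>5)]
r=least_squares(lambda p:np.hypot(sd[:,0]-p[0],sd[:,1]-p[1])-21,[0,0],loss="soft_l1");print("axis in tool",r.x,abs(r.fun).mean(),"z",np.percentile(sd[:,2],[1,99]))
tp=b[b[:,2]<50];print("top",np.median(tp[:,2]) if len(tp) else None, tp.min(0),tp.max(0))
TH0=-np.radians(6.8)
plan(seat+n*(.075+.135),toolR(TH0),.3)
E
```

```text
14.2667 [0.51681159 0.3135125  0.28941438] 37.36386186908029 29.999766005203128
3077 [   5   17   33   18  112 1723  308   98  134  103   83   69   67   82
   68   66   33   39   18    1    0    0]
axis in tool [-1.92814557 -0.29124927] 2.853321085813391 z [51.08242566 72.746672  ]
top 45.76231754683977 [-13.22664742 -20.4512957   42.00185547] [10.57209657 20.35768414 49.95625555]
n 6 turn/row [0.081 0.004 0.052]
[[-1.97, -3.39, 0.41], [0.081, 0.004, 0.052], 0.3]
[[-2.15, -3.23, 0.67], [0.081, 0.004, 0.052], 0.3]
[[-2.31, -3.05, 0.92], [0.081, 0.004, 0.052], 0.3]
[[-2.47, -2.84, 1.15], [0.081, 0.004, 0.052], 0.3]
[[-2.62, -2.61, 1.36], [0.081, 0.004, 0.052], 0.3]
[[-2.75, -2.35, 1.55], [0.081, 0.004, 0.052], 0.3]
```

```bash
python3 - <<'E'
from goal import *
from scipy.optimize import least_squares
im,d,K,R,o=load("w11")
H=np.array(get_calibration("wrist")["hand_eye"]);q=cloud(d,K,H[:3,:3],H[:3,3]).reshape(-1,3);q=q[~np.isnan(q[:,0])]*1000
t=q[(q[:,2]>50.5)&(q[:,2]<54)&(np.hypot(q[:,0],q[:,1])<28)]
print("top n",len(t),t.min(0).round(1),t.max(0).round(1),"zmed",np.median(t[:,2]),"plane",np.linalg.lstsq(np.c_[t[:,:2],np.ones(len(t))],t[:,2],rcond=None)[0].round(4))
for a in range(-180,180,20):
    an=np.degrees(np.arctan2(t[:,1],t[:,0]));m=abs(an-a)<10
    if m.sum(): print(a,m.sum(),np.percentile(np.hypot(*t[m,:2].T),[1,99]).round(1),end=" | ")
s=q[(q[:,2]>57)&(q[:,2]<80)&(q[:,0]>10)&(q[:,0]<28)&(abs(q[:,1])<16)]
r=least_squares(lambda p:np.hypot(s[:,0]-p[0]-p[2]*(s[:,2]-67),s[:,1]-p[1]-p[3]*(s[:,2]-67))-21,[0,0,0,0],loss="soft_l1",f_scale=.5);print("\nside fit",r.x.round(3),abs(r.fun).mean(),len(s),s[:,2].max())
c=np.c_[im[40:,100:400]]
cv2.imwrite("pics/w11.png",cv2.resize(im[130:330,130:400,::-1],(800,592)))
E
```

```text
top n 2110 [-20.1 -25.5  50.5] [21.2 25.4 54. ] zmed 52.136202210664784 plane [2.00000e-03 1.70000e-03 5.21491e+01]
-180 65 [11.7 19.7] | -160 119 [12.4 20.1] | -140 78 [14.  20.6] | -120 3 [18.2 19.1] | -80 27 [15.1 20.2] | -60 243 [10.2 27.4] | -40 215 [10.3 21.2] | -20 223 [10.1 21.3] | 0 224 [ 9.8 21.2] | 20 213 [10.2 20.9] | 40 212 [ 9.9 20.9] | 60 228 [ 9.5 27.3] | 80 25 [14.  19.6] | 140 65 [14.5 19.9] | 160 114 [12.2 19.8] | 
side fit [ 0.385 -0.289 -0.006 -0.   ] 0.372163256953822 584 79.90304726870926
```

View pics/w11.png

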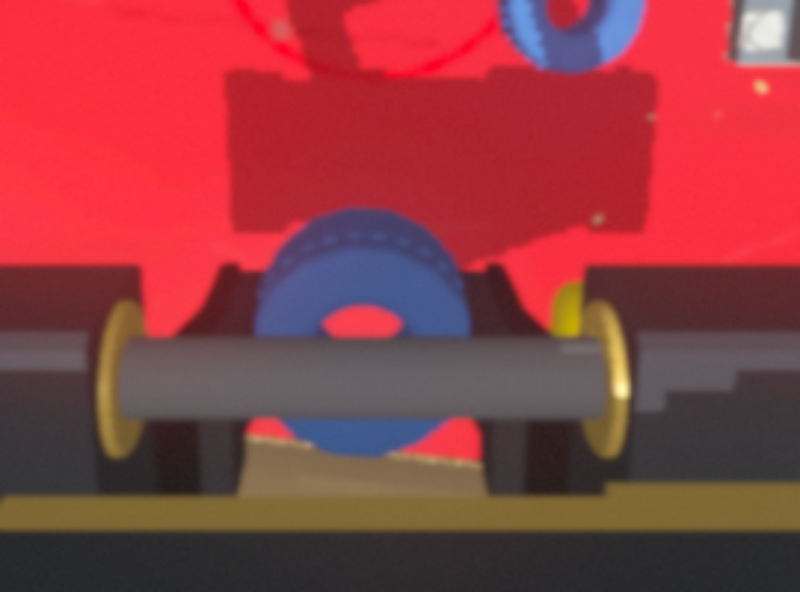

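The cap sits square and centred in the gripper: top face at 52 mm and axis within 0.5 mm of the tool axis.

```bash
python3 - <<'E'
from goal import *
for f in("scene","side"):
    im,d,K,R,o=load(f);q=cloud(d,K,R,o).reshape(-1,3);q=q[~np.isnan(q[:,0])]
    m=(q[:,2]>.06)&(q[:,2]<.4)&(q[:,1]>.2)&(q[:,1]<.6)&(q[:,0]>.54);b=q[m];print(f,np.percentile(b,[1,5,50,95,99],axis=0).round(3).tolist())
plan(seat+n*(.080+.125),toolR(TH),.3,n=8)
E
```

```text
scene [[0.672, 0.202, 0.062], [0.682, 0.214, 0.075], [0.93, 0.374, 0.165], [1.021, 0.566, 0.377], [1.023, 0.593, 0.395]]
side [[0.675, 0.205, 0.063], [0.69, 0.224, 0.074], [0.95, 0.443, 0.17], [1.023, 0.545, 0.377], [1.025, 0.567, 0.396]]
n 8 turn/row [0.061 0.003 0.039]
[[-1.47, -2.57, 0.36], [0.061, 0.003, 0.039], 0.3]
[[-1.57, -2.48, 0.51], [0.061, 0.003, 0.039], 0.3]
[[-1.67, -2.38, 0.65], [0.061, 0.003, 0.039], 0.3]
[[-1.76, -2.27, 0.79], [0.061, 0.003, 0.039], 0.3]
[[-1.85, -2.15, 0.92], [0.061, 0.003, 0.039], 0.3]
[[-1.94, -2.01, 1.04], [0.061, 0.003, 0.039], 0.3]
[[-2.02, -1.87, 1.16], [0.061, 0.003, 0.039], 0.3]
[[-2.09, -1.71, 1.26], [0.061, 0.003, 0.039], 0.3]
```

```bash
cat >> goal.py <<'E'
TC=TH+.35
def goc(H,**k):
    s=observe();p=Rs.T@(np.array(s["ee_pos"])-seat);print("t",s["t"],"TCP seat mm",(p*1000).round(1),"F",(Rs.T@np.array(s["force"])).round(1),"M",(Rs.T@np.array(s["wrist_torque"])).round(2),"g",round(s["gripper_width"]*87,1))
    R_=toolR(TC);plan(seat+n*(.080+H)-R_[:,0]*.00045+R_[:,1]*.00025,R_,.3,**k)
E
python3 -c "
from goal import *
print(toolR(TC).round(2));goc(.125,n=7)"
```

```text
[[-0.99 -0.05 -0.1 ]
 [ 0.    0.89 -0.46]
 [ 0.11 -0.46 -0.88]]
t 14.3167 TCP seat mm [-156.7  143.7  313.2] F [ 0.5  1.2 -1.6] M [ 0.01  0.04 -0.04] g 37.6
n 7 turn/row [ 0.068  0.015 -0.004]
[[-1.69, -2.93, 0.41], [0.068, 0.015, -0.004], 0.3]
[[-1.68, -2.91, 0.59], [0.068, 0.015, -0.004], 0.3]
[[-1.68, -2.87, 0.76], [0.068, 0.015, -0.004], 0.3]
[[-1.68, -2.82, 0.92], [0.068, 0.015, -0.004], 0.3]
[[-1.69, -2.76, 1.09], [0.068, 0.015, -0.004], 0.3]
[[-1.69, -2.68, 1.25], [0.068, 0.015, -0.004], 0.3]
[[-1.7, -2.6, 1.4], [0.068, 0.015, -0.004], 0.3]
```

Request:
apply_moves:
  series:
    - [[-1.7, -2.9, 0.4], [0.068, 0.015, -0.004], 0.3]
    - [[-1.7, -2.9, 0.5], [0.068, 0.015, -0.004], 0.3]
    - [[-1.7, -2.9, 0.6], [0.068, 0.015, -0.004], 0.3]
    - [[-1.7, -2.8, 0.8], [0.068, 0.015, -0.004], 0.3]
    - [[-1.7, -2.8, 0.9], [0.068, 0.015, -0.004], 0.3]

```text
t: 14.73
ee_pos: [0.6001, 0.1653, 0.2695]
eef_rot: [0.022, -3.017, 0.524]
force: [0.5, 0.7, -1.5]
gripper_width: 0.433
grip_force: 30.0
```

Request:
apply_moves:
  series:
    - [[-1.7, -2.7, 1.0], [0.068, 0.015, -0.004], 0.3]
    - [[-1.6, -2.5, 1.0], [0.068, 0.015, -0.004], 0.3]
    - [[0, 0, 0], [0, 0, 0], 0.3]
    - [[0, 0, 0], [0, 0, 0], 0.3]

```text
t: 15.07
ee_pos: [0.6329, 0.11, 0.2663]
eef_rot: [0.031, -2.946, 0.715]
force: [-0.6, 0.6, -2.1]
gripper_width: 0.433
grip_force: 30.0
```

```bash
python3 -c "
from goal import *
goc(.115,n=2)"
```

```text
t 15.0667 TCP seat mm [ 1.000e-01 -6.000e-01  2.131e+02] F [-0.7  1.4 -1.6] M [ 0.38  0.09 -0.02] g 37.6
n 2 turn/row [-0.    -0.002 -0.   ]
[[-0.03, 0.04, 0.9], [-0.0, -0.002, -0.0], 0.3]
[[-0.03, 0.04, 0.9], [-0.0, -0.002, -0.0], 0.3]
```

Request:
apply_moves:
  series:
    - [[-0.05, 0.05, 1.0], [0, -0.002, 0], 0.3]
    - [[0, 0, 1.0], [0, 0, 0], 0.3]
    - [[0, 0, 1.0], [0, 0, 0], 0.3]
    - [[0, 0, 0.6], [0, 0, 0], 0.3]
    - [[0, 0, 0], [0, 0, 0], 0.3]

```text
t: 15.48
ee_pos: [0.6292, 0.0947, 0.2361]
eef_rot: [0.034, -2.95, 0.717]
force: [-0.0, -0.5, 0.2]
gripper_width: 0.429
grip_force: 30.0
```

```bash
python3 -c "
from goal import *
goc(.066,n=5)"
```

```text
t 15.4833 TCP seat mm [ -0.4  -0.4 179. ] F [ 0.1 -0.5 -0. ] M [0.32 0.04 0.03] g 37.3
n 5 turn/row [-0.  0.  0.]
[[-0.02, 0.01, 0.66], [-0.0, 0.0, 0.0], 0.3]
[[-0.02, 0.01, 0.66], [-0.0, 0.0, 0.0], 0.3]
[[-0.02, 0.01, 0.66], [-0.0, 0.0, 0.0], 0.3]
[[-0.02, 0.01, 0.66], [-0.0, 0.0, 0.0], 0.3]
[[-0.02, 0.01, 0.66], [-0.0, 0.0, 0.0], 0.3]
```

Request:
apply_moves:
  series:
    - [[0, 0, 0.4], [0, 0, 0], 0.3]
    - [[0, 0, 0.4], [0, 0, 0], 0.3]
    - [[0, 0, 0.4], [0, 0, 0], 0.3]
    - [[0, 0, 0.3], [0, 0, 0], 0.3]
    - [[0, 0, 0], [0, 0, 0], 0.3]

```text
t: 15.9
ee_pos: [0.6288, 0.0883, 0.2241]
eef_rot: [0.033, -2.953, 0.716]
force: [-0.9, 2.1, -1.8]
gripper_width: 0.431
grip_force: 30.0
```

Request:
apply_moves:
  series:
    - [[0, 0, 0.4], [0, 0, 0], 0.3]
    - [[0, 0, 0.4], [0, 0, 0], 0.3]
    - [[0, 0, 0.3], [0, 0, 0], 0.3]
    - [[0, 0, 0.2], [0, 0, 0], 0.3]
    - [[0, 0, 0], [0, 0, 0], 0.3]

```text
t: 16.32
ee_pos: [0.6275, 0.0823, 0.2125]
eef_rot: [0.033, -2.953, 0.716]
force: [-2.4, 2.8, -2.5]
gripper_width: 0.432
grip_force: 30.0
```

```bash
python3 -c "
from goal import *
goc(.066,n=1)"
```

```text
t 16.3167 TCP seat mm [  0.5  -0.4 152.3] F [-2.9  3.1 -1.2] M [0.84 0.6  0.02] g 37.6
n 1 turn/row [ 0.     0.002 -0.001]
[[-0.0, 0.07, 0.63], [0.0, 0.002, -0.001], 0.3]
```

Request:
apply_moves:
  series:
    - [[0, 0.05, 0.2], [0, 0, 0], 0.3]
    - [[0, 0, 0.2], [0, 0, 0], 0.3]
    - [[0, 0, 0.1], [0, 0, 0], 0.3]
    - [[0, 0, 0.1], [0, 0, 0], 0.3]
    - [[0, 0, 0], [0, 0, 0], 0.3]

```text
t: 16.73
ee_pos: [0.6271, 0.0801, 0.208]
eef_rot: [0.032, -2.953, 0.717]
force: [-5.6, 4.1, 1.2]
gripper_width: 0.435
grip_force: 30.0
```

```bash
python3 -c "
from goal import *
goc(.066,n=1)"
```

```text
t 16.7333 TCP seat mm [  0.5  -0.2 147.4] F [-6.3  2.   2.4] M [0.63 0.9  0.01] g 37.8
n 1 turn/row [-0.001  0.003 -0.002]
[[0.0, 0.06, 0.14], [-0.001, 0.003, -0.002], 0.3]
```

Request:
apply_moves:
  series:
    - [[0.1, 0, 0.1], [0, 0, 0], 0.3]
    - [[0, 0, 0.1], [0, 0, 0], 0.3]
    - [[0, 0, 0.05], [0, 0, 0], 0.3]
    - [[0, 0, 0], [0, 0, 0], 0.3]

```text
t: 17.07
ee_pos: [0.6268, 0.0799, 0.2079]
eef_rot: [0.032, -2.957, 0.717]
force: [-4.6, 8.2, 8.0]
gripper_width: 0.433
grip_force: 30.0
```

```bash
cat >> goal.py <<'E'
def chkcap(f):
    a=cam("wrist");np.savez(f,im=a[0],d=a[1],K=a[2],R=a[3],o=a[4]);q=cloud(*a[1:]).reshape(-1,3);q=q[~np.isnan(q[:,0])];p=(q-seat)@Rs*1000
    r=np.hypot(p[:,0],p[:,1]);m=(r>11)&(r<20)&(p[:,2]>85)&(p[:,2]<105);t=p[m];print("cap top med",np.median(t[:,2]).round(2),len(t),"plane",np.linalg.lstsq(np.c_[t[:,:2],np.ones(len(t))],t[:,2],rcond=None)[0].round(3))
    e=p[(r<4.5)&(p[:,2]>85)&(p[:,2]<105)];print("spigot end",np.median(e[:,2]) if len(e) else None,len(e))
    an=np.degrees(np.arctan2(p[:,1],-p[:,0]));m=(r>31)&(r<37)&(p[:,2]>2)&(p[:,2]<7)&(an>-10)&(an<50);print("leg",np.median(an[m]) if m.sum() else None,m.sum())
    from scipy.optimize import least_squares
    s=p[(p[:,2]>70)&(p[:,2]<90)&(r>17)&(r<25)&(p[:,0]<-8)]
    if len(s)>30:
        k=least_squares(lambda c:np.hypot(s[:,0]-c[0],s[:,1]-c[1])-21,[0,0],loss="soft_l1",f_scale=.5);print("cap axis",k.x.round(2),abs(k.fun).mean().round(2),len(s))
E
python3 -c "
from goal import *
goc(.066,n=1);chkcap('w12')"
```

```text
t 17.0667 TCP seat mm [  0.3  -0.4 147.1] F [-6.2  2.5 10.4] M [0.55 1.08 0.03] g 37.7
n 1 turn/row [-0.     0.006 -0.003]
[[-0.02, 0.07, 0.11], [-0.0, 0.006, -0.003], 0.3]
cap top med 95.33 1822 plane [ 7.0000e-03 -0.0000e+00  9.5305e+01]
spigot end 95.18996501702264 5
leg 27.929415881490435 34
cap axis [0.21 0.47] 0.53 719
```

The cap is seated: firm contact at 10 N, and its top is level with the spigot end to within about 1 mm. I'll release and withdraw along the axis.

Request:
apply_moves:
  series:
    - [[0, 0, 0], [0, 0, 0], 0.7]
    - [[0, 0, 0], [0, 0, 0], 0.7]
    - [[0, 0, 0], [0, 0, 0], 0.7]
    - [[0, 0, 0], [0, 0, 0], 0.7]
    - [[0, 0, -0.5], [0, 0, 0], 0.7]

```text
t: 17.53
ee_pos: [0.6266, 0.0802, 0.2093]
eef_rot: [0.032, -2.953, 0.718]
force: [-0.2, -0.6, -0.5]
gripper_width: 0.674
grip_force: 0.0
```

Request:
apply_moves:
  series:
    - [[0, 0, -2], [0, 0, 0], 0.7]
    - [[0, 0, -3], [0, 0, 0], 0.7]
    - [[0, 0, -3], [0, 0, 0], 0.7]
    - [[0, 0, -3], [0, 0, 0], 0.7]
    - [[0, 0, 0], [0, 0, 0], 0.7]

```text
t: 17.95
ee_pos: [0.6402, 0.1339, 0.3139]
eef_rot: [0.032, -2.968, 0.718]
force: [0.3, 0.4, 1.0]
gripper_width: 0.698
grip_force: 0.0
```

```bash
python3 -c "
from goal import *
st();chkcap('w13');chk('w14')"
```

```text
t 17.95 TCP in seat mm [  2.2  -0.9 266.8] rot err [0.004 0.016 0.345] F seat [ 0.2 -0.1  1.1] M [ 0.28 -0.1  -0.02] g 60.7 0.0
cap top med 94.87 1009 plane [ 4.0000e-03 -3.4000e-02  9.4832e+01]
spigot end 95.48491255669694 73
leg 27.445326474497193 14
cap axis [0.13 0.4 ] 0.36 150
top z [57.3 70.7 72.3 73.7] 30
leg pts ang 18.0 range [-36.5  42.7] z [-0.9  2.8  4.2] 23
rim z 11.6 flange -2.6
```

```bash
python3 -c "
from h import *
print(finish_job())"
```

```text
the job is handed in; nothing more can be done
None
```

I put the tensioner back together and handed the job in at about 18 s of the 67 s allowed. The spring is home with its leg about 28° under the lip, the cap is flush on the spring within about 1 mm, and the gripper is clear. The verdict wasn't shown, and I didn't re-measure the bystanders at the end, but I saw no contact with them.

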